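# Clear the tote lid and hold it open

### The job

Two cartons are standing on the lid of the grey parts tote: stack them squarely on the carton with the green band, first the one with the red band, then the one with the blue band on top. Then lift the tote's lid by its handle to about 50 degrees from shut and finish while still holding it there, steady in the gripper, because it would fall shut if let go. Leave the green-banded carton and everything else on the bench where it is.

Things in the scene. Friction and masses are not known exactly. Their poses are not given: they have to be found in the camera images.
- red_center (a point): Closed cardboard carton with a red band around its middle, 90 long (its x) x 60 wide (its y) x 55 high mm, 0.2 to 0.45 kg. The point is its centre, half-way up; axes along its edges, z up. Starts on the tote's lid.
- blue_center (a point): Closed cardboard carton with a blue band around its middle, 90 long (its x) x 60 wide (its y) x 55 high mm, 0.2 to 0.45 kg. The point is its centre, half-way up; axes along its edges, z up. Starts on the tote's lid, beside the red one (either side), at least 35 mm between them.
- green_center (a point): Closed cardboard carton with a green band around its middle, 90 long (its x) x 60 wide (its y) x 55 high mm, 0.6 kg. The point is its centre, half-way up; axes along its edges, z up. Stands loose on a low fixed wooden board (200 x 160 mm, top 16 mm above the table): the foot of the column.
- tote: Grey tote fixed to the table, 220 deep (its x) x 300 wide (its y) x 100 high mm, open at the top under its lid. Origin at the centre of its underside; its -x side is the front, with the lid's handle, roughly towards the robot.
- lid (a joint): Angle of the tote's pale grey lid: 0 shut, positive as its front edge rises, 1.9 at most, in rad (50 degrees = 0.87). The lid is a 220 x 300 x 6 mm plate, 0.25 to 0.5 kg, level when shut (its top 106.5 mm above the table), hinged along the tote's far (+x) top edge; it has no stay and falls shut when let go below about 90 degrees.
- lid_handle (a point): Middle of the lid's handle: a straight black round bar, 12 mm thick, 110 mm long along the lid's y, on two end posts, on the lid's top face. It lies 185 mm towards the front from the hinge line and its centre 40 mm above the lid's top face (46 mm above its underside). The axes turn with the lid: x away from the front edge to the hinge, y along the bar, z out of the lid's top. A pinch on the bar can let it turn between the pads.
- lid_hinge (a point): Point on the lid's hinge line, midway along it, at the underside of the lid, 100.5 mm above the table; y along the hinge line. The axes turn with the lid.
- tin: Bystander: white round tin with a red label, 80 across x 110 high mm, origin under its centre.
- tape: Bystander: yellow-brown roll of tape lying flat, 90 across x 45 high mm, origin under its centre.
- motor: Bystander: copper motor core, 52 across x 60 high mm, origin under its centre.
- driver: Bystander: screwdriver lying along its x.
- nailer: Bystander: air stapler standing on its foot, 150 x 30 x 120 mm, long along its x, origin under its centre.
- packet: Bystander: green packet standing upright, 40 x 65 x 95 mm, origin under its centre.
Things that resemble listed ones, but are neither listed nor needed, are in the scene too. What is shaped like the part that bears red_center but purple is not meant.

How it is judged:
By the outcome, as a careful person would: the job done as asked, in the order asked, and still so for the second after the job is handed in, while the arm keeps its last pose, push and grip.
It also fails if it takes over 69 s, if anything falls off the work surface, if the arm or the gripper's body presses on something with over 40 N, if the wrist force passes 120 N, or if a joint passes its speed limit or range.

### The arm

A 6-joint arm with a two-finger parallel gripper is mounted at the origin on the work surface. World frame = base frame: x ahead of the robot, y to its left, z up, the work surface at z = 0. Lengths are in m, angles in rad, forces in N, time in s.
With the tool pointing down it reaches from about 0.225 to 0.875 m from the base axis. Payload 3.4 kg.
Tool frame: the origin (TCP) lies midway between the tips of the shut fingers; the grasp point (between the pads) lies behind it (manip.grip_point_offset is the z of the grasp point in the tool frame, in m); z points along the fingers, x is the direction in which the jaws open and shut, and the axes are right-handed (so a half turn about z gives the same grasp; the last joint's range is limited). The gripper opens to 85 mm and grips with 20 to 120 N. Pads are 22 mm wide; open, the fingers measure 114 mm over their backs; the gripper's body (76 mm by 85 mm) begins 54 mm behind the grasp point. The pads swing forward as they close: fully open they stand 13 mm farther back than shut.
Start: joints at [-1.419, 0.276, 1.505, -0, 1.361, -0.121], TCP at [0.155, -0.554, 0.201] pointing down, gripper open.
Joint ranges: [-2.89, 2.89], [-0.75, 2.08], [0.22, 2.7], [-1.18, 4.32], [0.11, 2.71], [-2.7, 2.7]. Speed limits (rad/s): [2.57, 2.57, 3.14, 3.14, 3.14, 3.14].

### API

Orientations are given as a unit quaternion [w, x, y, z].
In Python, from rig import manip, eyes, recognise, regions_of, mark_of gives the robot as it stands.
- The arm moves only by the shell command python3 -m inch 'ROWS' [FORCE]. ROWS is JSON, a list of rows, each a list of 5 numbers: the gripper command: -1 is shut, 1 is fully open, values between are in proportion, then the shift along the tool's x, y, z in mm, then the turn about the tool's z in degrees. A call has 1 to 20 rows; each row shifts and turns the pose as measured when the row begins, along the tool's axes as they then stand; what a row does not reach is not made up. A row lasts 1/12 s, in which the tool goes at most 41.7 mm and 7.16 degrees, less where a joint would pass 70% of its speed; a pose out of reach is approached as far as the arm can. A call with a gripper value outside its range is refused whole. The fingers move at their own pace and stop on an object; FORCE is the grip in N (left out, the last holds). Time passes only in rows, so rows that do not move let the fingers close. It gives the time, the measured TCP pose, the force and the opening at its end, in the units of the state.
- manip.get_state(): the state, without advancing time (a new reading comes with each control period).
- eyes.get_image(name): name is "side" or "top"; returns a dict with "frame" (384x512x3 uint8, red, green, blue), "K" (3x3 intrinsics, pixels), "k1" (the pictures are not rectified: a ray, as slopes to the right and down, at radius r is drawn at 1 + k1 r^2 times it, then the intrinsics apply), "rvec" (rotation vector, rad) and "tvec" (3), from world to camera coordinates, as OpenCV has them. Camera axes: x right, y down, z forward; pixel columns grow to the right and rows downward; lengths in m; the calibration is good to about 2 mm. A picture is of the moment at which its call begins. There is no depth.
- manip.sign_off(): hands the job in, once; it reports no verdict.
Trained networks look in a picture, given as the dict that the camera call returned (one of the last four; its "shot" number tells which), for a name from the list of things; names that differ only in an ending like _2 or _b are one class to them, and where a whole thing is asked for, a point or a joint stands for the part that bears it (a point fixed in the world has none). Each returns a list of dicts, best first, with "confidence" (0 to 1); they miss things now and then, are a little off and sometimes report something else, mostly with a low value. They report only what shows in the picture. A call takes as long as a camera call. They do not tell look-alikes from the thing itself.
- recognise(picture, target): "bbox" ([left, top, width, height] in pixels, round what is visible of it).
- regions_of(picture, target): "mask" (384x512 bool, what is visible of it) and "bbox" ([left, top, width, height] in pixels, round what is visible of it).
- mark_of(picture, target): "point" ([row, column] in pixels: a listed point, or the origin of a listed thing).
The state is a dict: "clock": time; "qpos": joint angles; "qd": joint speeds; "effort": joint torques, N m; "position": TCP position; "ee_rot": TCP orientation; "contact_force": force on the tool from outside, world axes, zero at the start; "moment": the same for the moment, N m; "width": finger opening in m.
Only numpy, scipy, OpenCV 4.12 (cv2) and the standard library are available. Lean on these libraries where they do the work, as an engineer would, in place of code of your own. Each camera call takes 0.05 s, during which the arm holds its last target.

## Working session

There is one attempt and no reset: what is moved stays moved. The work goes in short steps, Python scripts to look and compute and a shell command to move; the robot and the scene stay as the last step left them, time stands still between calls to the robot, and variables do not carry over. Pictures are saved under pics/ and viewed, and the job is handed in when it is done.

```bash
ls; mkdir -p pics
python3 - <<'E'
from rig import manip, eyes
import cv2
s=manip.get_state(); print(s); print(manip.grip_point_offset)
for n in ("side","top"):
    im=eyes.get_image(n); print(n,im["K"],im["k1"],im["rvec"],im["tvec"])
    cv2.imwrite(f"pics/{n}0.png",cv2.resize(im["frame"][:,:,::-1],(800,600),interpolation=cv2.INTER_CUBIC))
E
```

```text
pics
{'clock': 0.0, 'qpos': array([-1.41899171e+00,  2.76589973e-01,  1.50612401e+00, -5.44100207e-06,
        1.36072104e+00, -1.21020176e-01]), 'qd': array([-5.27739027e-04,  2.71613522e-04,  3.66017567e-05,  1.13712800e-03,
        5.54070190e-04, -5.72760308e-04]), 'effort': array([ 5.95651491e-04, -4.16771257e+01, -2.45805413e+01,  4.52854522e-06,
        1.08592690e-02,  9.29051993e-06]), 'position': array([ 0.15482734, -0.55315207,  0.19984628]), 'ee_rot': array([-6.39362886e-04,  7.96697196e-01, -6.04377969e-01, -6.63175926e-04]), 'contact_force': array([-0.47107952,  0.12781862,  0.51619669]), 'moment': array([-0.00993937, -0.00658072, -0.00931624]), 'width': 0.08526681009495843}
-0.0187
side [[477.99142306   0.         250.31544916]
 [  0.         477.99142306 195.54133622]
 [  0.           0.           1.        ]] -0.02799466110894389 [ 2.1719455  -0.80024016  0.35560671] [-0.41450357  0.33995003  1.47814461]
top [[496.61169648   0.         261.66836597]
 [  0.         496.61169648 191.91707755]
 [  0.           0.           1.        ]] -0.13161203282099054 [ 2.0911846  -2.13600827  0.21724023] [0.01390136 0.57442885 1.67637862]
```

View pics/side0.png

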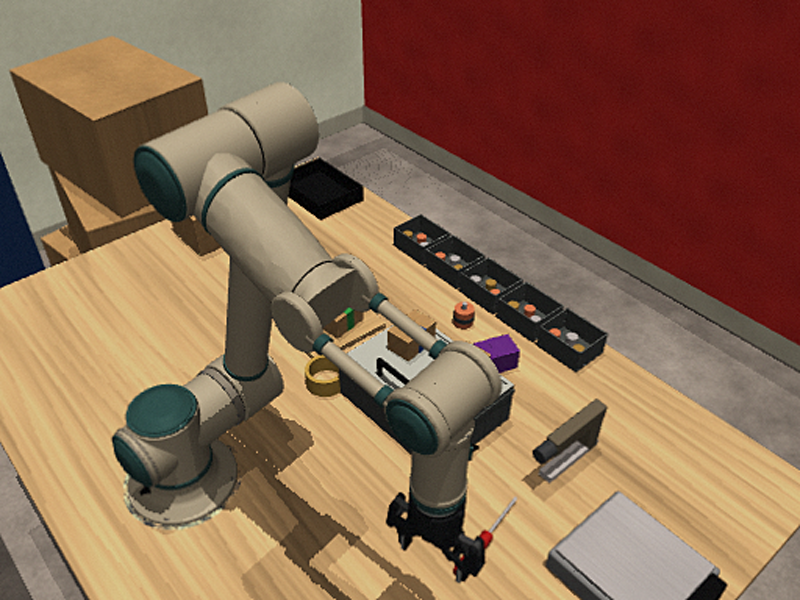

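View pics/top0.png

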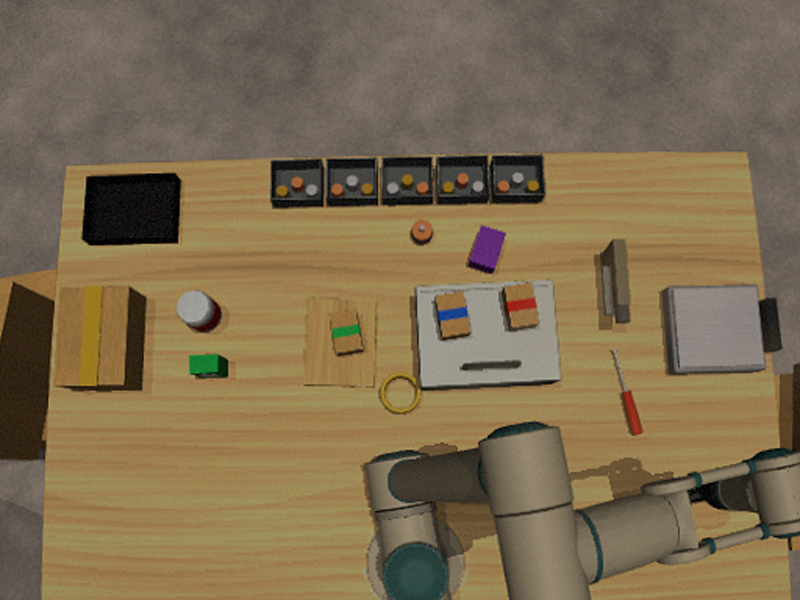

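The top view (800x600) shows the red carton at about (521,305), blue at (453,314), green on its board at (346,332), the handle at (490,365) and a purple decoy at (487,250). The side view is partly blocked by the arm.

```bash
cat > h.py <<'E'
import numpy as np, cv2
from scipy.optimize import minimize
from rig import manip, eyes, recognise, regions_of, mark_of
def proj(im,P):
    P=np.asarray(P,float).reshape(-1,3)
    d=np.array([im["k1"],0,0,0,0.])
    return cv2.projectPoints(P,np.asarray(im["rvec"],float),np.asarray(im["tvec"],float),np.asarray(im["K"],float),d)[0].reshape(-1,2)
def back(im,uv,z):
    d=np.array([im["k1"],0,0,0,0.])
    n=cv2.undistortPoints(np.array(uv,float).reshape(-1,1,2),np.asarray(im["K"],float),d).reshape(-1,2)
    R=cv2.Rodrigues(np.asarray(im["rvec"],float))[0]; t=np.asarray(im["tvec"],float)
    c=-R.T@t; out=[]
    for a in n:
        r=R.T@np.array([a[0],a[1],1]); out.append(c+r*(z-c[2])/r[2])
    return np.array(out)
def boxpts(x,y,yaw,z,L,W,H):
    c,s=np.cos(yaw),np.sin(yaw)
    return np.array([[x+c*a-s*b,y+s*a+c*b,z+k] for a in(-L/2,L/2) for b in(-W/2,W/2) for k in(-H/2,H/2)])
def fitbox(im,mask,z,L=.09,W=.06,H=.055,guess=None):
    S=4
    x0,y0,w,h=cv2.boundingRect(mask.astype(np.uint8)); x0-=15;y0-=15;w+=30;h+=30
    M=cv2.resize(mask[max(y0,0):y0+h,max(x0,0):x0+w].astype(np.float32),None,fx=S,fy=S,interpolation=cv2.INTER_LINEAR)
    M=cv2.GaussianBlur((M>.5).astype(np.float32),(0,0),3)
    v,u=np.nonzero(mask); c0=back(im,[[u.mean(),v.mean()]],z)[0]
    def cost(p):
        q=(proj(im,boxpts(p[0],p[1],p[2],z,L,W,H))-[max(x0,0),max(y0,0)]+.5)*S-.5
        C=np.zeros(M.shape,np.float32); cv2.fillConvexPoly(C,np.round(cv2.convexHull(q.astype(np.float32))*16).astype(np.int32),1.,shift=4)
        return float(np.abs(cv2.GaussianBlur(C,(0,0),3)-M).sum())/M.sum()
    best=None
    for yaw in (np.arange(0,np.pi,np.pi/8) if guess is None else [guess]):
        r=minimize(cost,[c0[0],c0[1],yaw],method="Nelder-Mead",options=dict(initial_simplex=[[c0[0],c0[1],yaw],[c0[0]+.01,c0[1],yaw],[c0[0],c0[1]+.01,yaw],[c0[0],c0[1],yaw+.2]],xatol=1e-4,fatol=1e-5))
        if best is None or r.fun<best.fun: best=r
    return best.x,best.fun
def save(im,name,box=None):
    f=im["frame"][:,:,::-1]
    if box: l,t,w,h=box; f=f[t:t+h,l:l+w]
    k=min(800/f.shape[1],600/f.shape[0]); cv2.imwrite("pics/"+name,cv2.resize(f,None,fx=k,fy=k,interpolation=cv2.INTER_CUBIC))
E
python3 - <<'E'
from h import *
im=eyes.get_image("top")
Z=dict(red=.1065+.0275,blue=.1065+.0275,green=.016+.0275)
for n in Z:
    for r in regions_of(im,n+"_center"):
        if r["confidence"]<.2: continue
        m=r["mask"]; v,u=np.nonzero(m)
        p,c=fitbox(im,m,Z[n]); print(n,round(r["confidence"],2),r["bbox"],m.sum(),np.round(p,4),np.degrees(p[2]).round(1),round(c,3))
    for k in mark_of(im,n+"_center")[:3]: print("  mark",k["confidence"],k["point"],back(im,[k["point"][::-1]],Z[n]).round(4))
for n,z in (("lid_handle",.1465),("lid_hinge",.1005),("tote",0)):
    for k in mark_of(im,n)[:2]: print(n,k["confidence"],k["point"],back(im,[k["point"][::-1]],z).round(4))
for r in regions_of(im,"tote")[:2]: print(r["bbox"],r["confidence"],fitbox(im,r["mask"],.053,.22,.3,.106,guess=0.))
f=im["frame"]
save(im,"topc.png",(190,170,190,90))
E
```

```text
red 0.87 [319.2, 180.7, 27.9, 30.4] 612 [ 0.5405 -0.2334  0.1577] 9.0 0.047
red 0.87 [302.6, 147.8, 21.1, 28.0] 450 [ 0.6691 -0.1691 -0.3845] -22.0 0.221
  mark 0.8 [194.1, 330.2] [[ 0.5467 -0.2271  0.134 ]]
  mark 0.7 [160.3, 314.2] [[ 0.6647 -0.1785  0.134 ]]
blue 0.86 [277.5, 185.6, 20.6, 33.8] 571 [ 0.5251 -0.0879  0.1379] 7.9 0.045
blue 0.69 [207.9, 197.5, 24.1, 30.5] 503 [0.492  0.1377 3.3194] 190.2 0.135
  mark 0.74 [203.6, 290.6] [[ 0.5173 -0.0935  0.134 ]]
green 0.79 [211.4, 195.9, 19.5, 29.3] 459 [0.5086 0.1435 3.3686] 193.0 0.109
green 0.36 [269.0, 176.5, 91.6, 70.9] 4666 [ 0.5066 -0.1784  0.4181] 24.0 0.884
  mark 0.72 [209.5, 222.4] [[0.5178 0.1406 0.0435]]
  mark 0.49 [201.4, 130.9] [[0.5534 0.4662 0.0435]]
  mark 0.46 [179.5, 310.0] [[ 0.6191 -0.1707  0.0435]]
lid_handle 0.86 [232.2, 316.4] [[ 0.4182 -0.174   0.1465]]
lid_handle 0.46 [233.6, 137.9] [[0.4252 0.4119 0.1465]]
lid_hinge 0.76 [179.5, 309.0] [[ 0.606  -0.1614  0.1005]]
tote 0.73 [214.5, 305.7] [[ 0.5008 -0.1545  0.    ]]
[260.2, 177.3, 97.9, 73.0] 0.62 (array([ 0.49188613, -0.16493543,  0.02620758]), np.float64(0.2572096288204193))
```

View pics/topc.png

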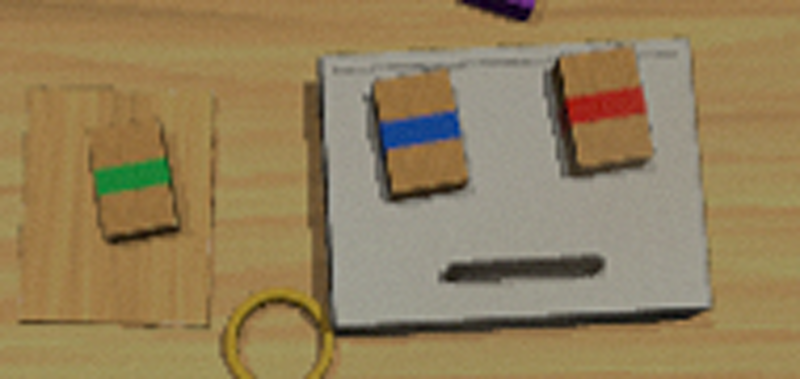

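The crop shows all three cartons about 8-12° off the world x axis, with the bands clear. The network masks are coarse, so I'll segment by colour and refit.

```bash
cat >> h.py <<'E'
def bandmask(im,name,roi=None):
    hsv=cv2.cvtColor(im["frame"],cv2.COLOR_RGB2HSV).astype(int); h,s,v=hsv[...,0],hsv[...,1],hsv[...,2]
    m={"red":((h<6)|(h>173))&(s>140)&(v>90),"blue":(h>100)&(h<125)&(s>120)&(v>60),"green":(h>45)&(h<80)&(s>120)&(v>60)}[name]
    if roi:
        l,t,w,hh=roi; k=np.zeros_like(m); k[t:t+hh,l:l+w]=1; m=m&k
    return m
E
python3 - <<'E'
from h import *
ims=[eyes.get_image("top") for _ in range(3)]
im=dict(ims[0]); im["frame"]=np.mean([i["frame"] for i in ims],0).astype(np.uint8)
hsv=cv2.cvtColor(im["frame"],cv2.COLOR_RGB2HSV)
roi=dict(red=(318,176,34,40),blue=(272,180,34,42),green=(205,195,35,40))
top=dict(red=.1615,blue=.1615,green=.071)
for n in roi:
    l,t,w,h=roi[n]
    b=bandmask(im,n,roi[n]); v,u=np.nonzero(b)
    c=back(im,[[u.mean(),v.mean()]],top[n])[0]
    r=cv2.minAreaRect(np.stack([u,v],1).astype(np.float32)); 
    bp=cv2.boxPoints(r); W=back(im,bp,top[n])
    print(n,b.sum(),c.round(4),"rect",r, W[:,:2].round(4).tolist())
    if n!="green":
        S=hsv[...,1].astype(int); k=np.zeros(S.shape,bool); k[t:t+h,l:l+w]=1
        m=(S>70)&k
        m2=cv2.morphologyEx(m.astype(np.uint8),cv2.MORPH_CLOSE,np.ones((3,3)))>0
        print("  fit", fitbox(im,m2,top[n]-.0275,guess=.14), m2.sum())
        # top face only: bright pixels
        V=hsv[...,2]; mt=m2&(V>110); mt=cv2.morphologyEx(mt.astype(np.uint8),cv2.MORPH_CLOSE,np.ones((5,5)))>0
        print("  top", fitbox(im,mt,top[n],H=1e-4,guess=.14), mt.sum())
crop=im["frame"][185:240,195:250]; cv2.imwrite("pics/g.png",cv2.resize(crop[:,:,::-1],(600,600),interpolation=cv2.INTER_CUBIC))
crop=im["frame"][170:260,255:365]; cv2.imwrite("pics/t.png",cv2.resize(crop[:,:,::-1],(770,630),interpolation=cv2.INTER_CUBIC)[:600])
E
```

```text
red 106 [ 0.5391 -0.2334  0.1615] rect ((333.2837829589844, 194.70272827148438), (5.753964424133301, 18.08388900756836), 80.53767395019531) [[0.5441, -0.2025], [0.5528, -0.262], [0.5337, -0.2641], [0.5251, -0.2047]]
  fit (array([ 0.5413472 , -0.23362576,  0.13441449]), np.float64(0.22028234601020813)) 745
  top (array([ 0.55547287, -0.23250182,  0.13060247]), np.float64(0.2606167495250702)) 652
blue 107 [ 0.5229 -0.0865  0.1615] rect ((289.1040344238281, 200.67630004882812), (6.0822882652282715, 18.3989200592041), 81.25383758544922) [[0.5282, -0.0561], [0.5362, -0.116], [0.5161, -0.1183], [0.5081, -0.0585]]
  fit (array([ 0.52410135, -0.08901016,  0.12415628]), np.float64(0.1635306179523468)) 625
  top (array([ 0.52401447, -0.08877969,  0.15619892]), np.float64(0.1783566176891327)) 568
green 104 [0.5062 0.1434 0.071 ] rect ((221.01007080078125, 211.55706787109375), (5.9666290283203125, 17.552316665649414), 79.99201965332031) [[0.5116, 0.1749], [0.521, 0.1151], [0.5004, 0.1117], [0.491, 0.1714]]
```

View pics/g.png

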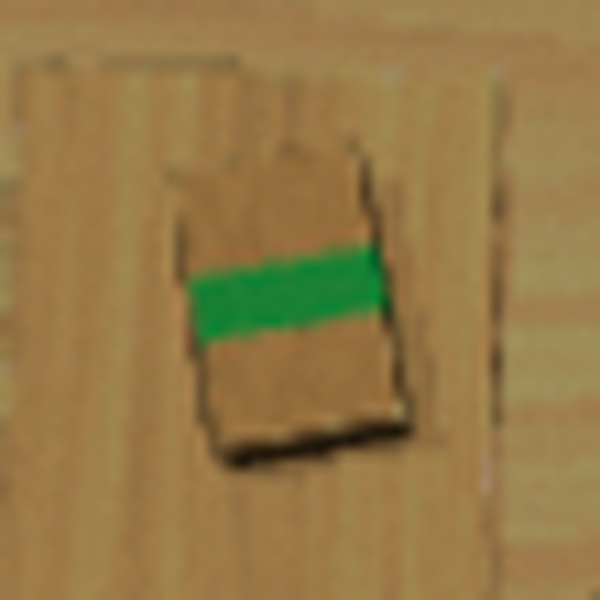

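View pics/t.png

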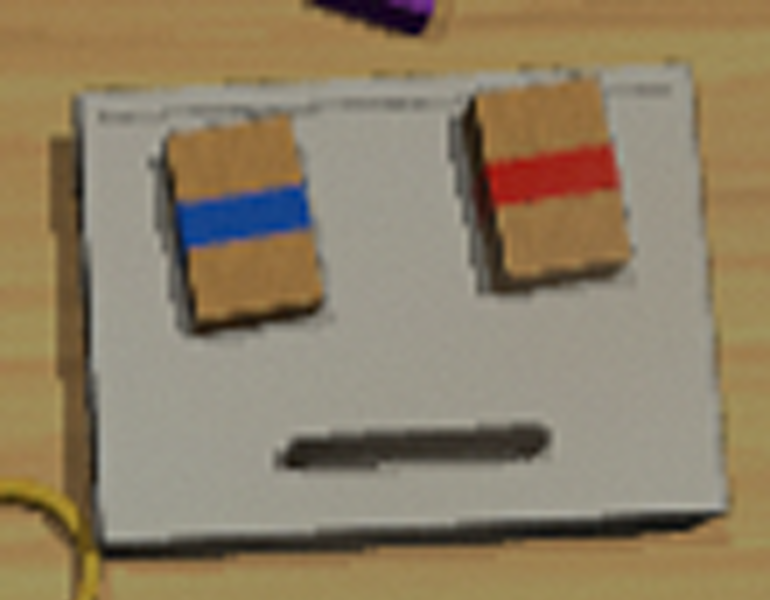

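Run:
```python
from h import *
im=eyes.get_image("top")
def px(p,s,o): return (np.array(p,float)+.5)/s-.5+np.array(o)
C={"red":(px([(472,93),(600,78),(630,262),(502,280)],7,(255,170)),.1615),
"blue":(px([(165,130),(290,115),(322,302),(190,322)],7,(255,170)),.1615),
"green":(px([(174,175),(357,148),(405,420),(218,447)],600/55,(195,185)),.071),
"lid":(px([(77,95),(690,65),(727,510),(100,543)],7,(255,170)),.1065),
"bar":(px([(285,452),(548,437)],7,(255,170)),.1475)}
for n,(q,z) in C.items():
    W=back(im,q,z)[:,:2]; print(n,W.round(4).tolist(),"mean",W.mean(0).round(4))
    if len(W)==4:
        d=W[0]+W[1]-W[2]-W[3]; e=W[0]+W[3]-W[1]-W[2]
        print("   size",np.linalg.norm(d)/2,np.linalg.norm(e)/2,"yaw x",np.degrees(np.arctan2(d[1],d[0])),"yaw y",np.degrees(np.arctan2(-e[0],e[1])))
    else: e=W[0]-W[1]; print("  ",np.linalg.norm(e),np.degrees(np.arctan2(-e[0],e[1])))
```

```text
red [[0.5796, -0.1978], [0.5856, -0.2589], [0.4971, -0.2684], [0.4899, -0.2078]] mean [ 0.538  -0.2332]
   size 0.08963230259448685 0.06117682961139845 yaw x 6.218053731670058 yaw y 6.177621578010405
blue [[0.5648, -0.0525], [0.5708, -0.1115], [0.4814, -0.1233], [0.4734, -0.0616]] mean [ 0.5226 -0.0872]
   size 0.09103264033232106 0.06078125333554771 yaw x 6.595162616347654 yaw y 6.623458254275591
green [[0.5452, 0.1796], [0.5527, 0.1213], [0.4653, 0.1069], [0.4579, 0.1658]] mean [0.5053 0.1434]
   size 0.08850170634265085 0.059051203499268186 yaw x 9.169252708553618 yaw y 7.24402946628983
lid [[0.595, -0.0121], [0.6038, -0.3128], [0.3852, -0.3183], [0.3767, -0.0181]] mean [ 0.4902 -0.1653]
   size 0.21849553727547272 0.30053881994455095 yaw x 1.5033854539694904 yaw y 1.6462707347730112
bar [[0.4133, -0.1047], [0.4175, -0.2279]] mean [ 0.4154 -0.1663]
   0.12328326951888717 1.9204259886742445
```

Measured sizes match the given ones: cartons about 90x60, lid 218x300, handle about 185 mm from the hinge. Next is a helper that turns target poses into tool-frame shifts.

```bash
cat > go.py <<'E'
import sys, numpy as np
from scipy.spatial.transform import Rotation as Ro
from rig import manip
# usage: go.py x y z heading_deg(tool x dir, mod 180)
s=manip.get_state(); q=s["ee_rot"]; R=Ro.from_quat([q[1],q[2],q[3],q[0]]).as_matrix()
x,y,z,h=map(float,sys.argv[1:5])
cur=np.degrees(np.arctan2(R[1,0],R[0,0])); dh=(h-cur+90)%180-90
turn=-dh
d=np.array([x,y,z])-s["position"]
Rt=R@Ro.from_euler("z",turn,degrees=True).as_matrix()
print("clock",round(s["clock"],2),"pos",s["position"].round(4),"head",cur.round(2),"tilt",np.degrees(np.arccos(-R[2,2])).round(2),"w",round(s["width"],4),"F",s["contact_force"].round(2),"q",s["qpos"].round(2))
print("turn",turn.round(2),"shift now(mm)",(R.T@d*1e3).round(1),"shift after turn",(Rt.T@d*1e3).round(1))
E
python3 go.py 0.538 -0.2332 0.20 97
```

```text
clock 0.85 pos [ 0.1549 -0.5538  0.2008] head -74.37 tilt 0.01 w 0.0856 F [ 0.09 -0.2  -0.39] q [-1.42  0.28  1.5   0.    1.36 -0.12]
turn 8.63 shift now(mm) [-205.5 -455.3    0.7] shift after turn [-271.5 -419.3    0.7]
```

```bash
python3 -m inch '[[1,0,0,-10,4.3],[1,0,0,-10,4.3],[1,-18,-28,0,0],[1,-18,-28,0,0],[1,-18,-28,0,0],[1,-18,-28,0,0],[1,-18,-28,0,0],[1,-18,-28,0,0],[1,-18,-28,0,0],[1,-18,-28,0,0],[1,-18,-28,0,0],[1,-18,-28,0,0],[1,-18,-28,0,0],[1,-18,-28,0,0],[1,-18,-28,0,0],[1,-18,-28,0,0]]' 40; python3 go.py 0.538 -0.2332 0.20 97
```

```text
clock: 2.18
position: [0.527, -0.2534, 0.2209]
ee_rot: [0.003, 0.742, -0.67, 0.003]
contact_force: [0.8, -0.7, -0.0]
width: 0.0853
clock 2.18 pos [ 0.527  -0.2534  0.2209] head -84.19 tilt 0.41 w 0.0853 F [ 0.8  -0.69 -0.03] q [-0.56  0.28  1.45 -0.01  1.41  0.91]
turn -1.19 shift now(mm) [-19.1 -13.   20.7] shift after turn [-18.8 -13.3  20.7]
```

```bash
python3 -m inch '[[1,-9,-6,0,-0.6],[1,-5,-3,0,-0.5],[1,-2,-2,0,0],[1,0,0,0,0]]' ; python3 go.py 0.538 -0.2332 0.20 97
```

```text
clock: 2.52
position: [0.541, -0.2307, 0.2201]
ee_rot: [0.001, 0.752, -0.66, 0.002]
contact_force: [-0.6, -0.3, -0.1]
width: 0.0854
clock 2.52 pos [ 0.541  -0.2307  0.2201] head -82.55 tilt 0.32 w 0.0854 F [-0.57 -0.3  -0.13] q [-0.52  0.28  1.45 -0.    1.41  0.92]
turn 0.45 shift now(mm) [ 2.   3.3 20.1] shift after turn [ 2.   3.3 20.1]
```

Run:
```python
from h import *
im=eyes.get_image("side"); save(im,"side1.png"); im=eyes.get_image("top"); save(im,"top1.png",(200,120,200,150))
```

```text
(no output)
```

View pics/side1.png

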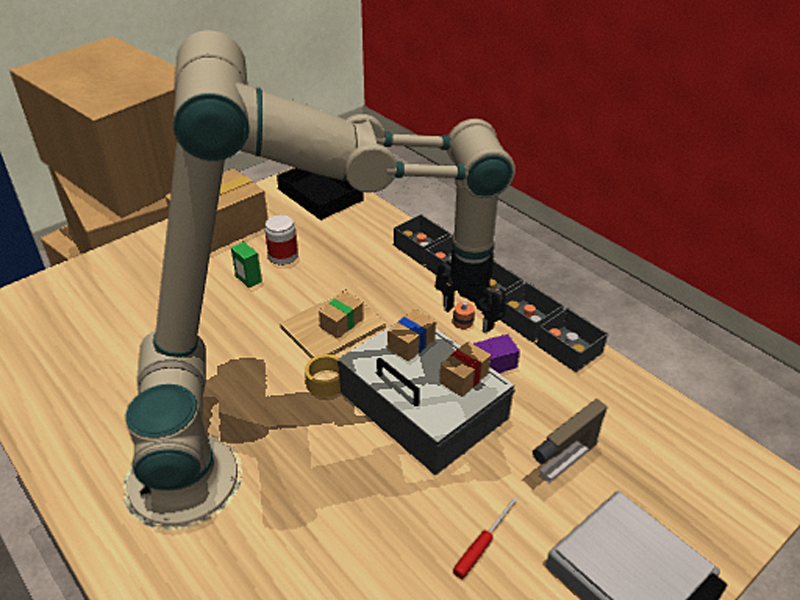

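View pics/top1.png

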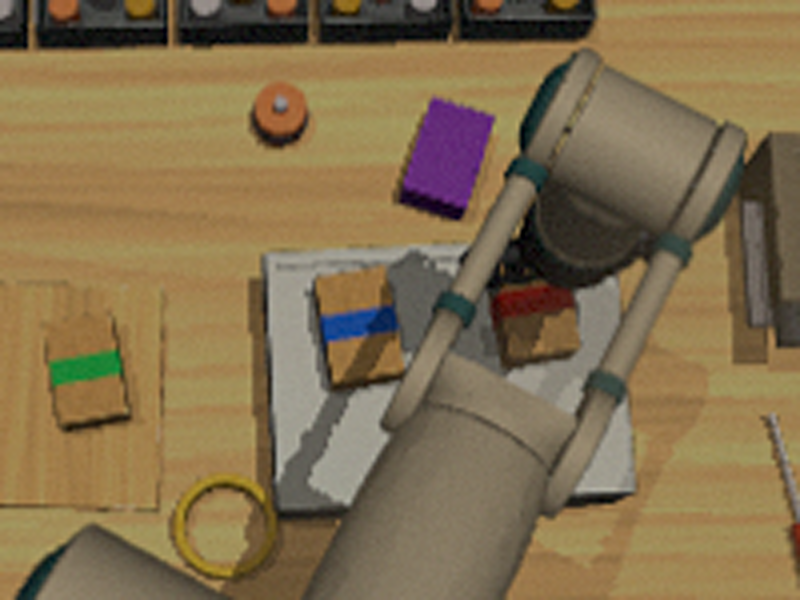

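The gripper is hanging over the red carton and the side view is now clear. I'll overlay my estimated boxes on it as a cross-check.

```bash
cat >> h.py <<'E'
E_=[(0,1),(0,2),(0,4),(1,3),(1,5),(2,3),(2,6),(3,7),(4,5),(4,6),(5,7),(6,7)]
def overlay(im,boxes,name,crop,lines=()):
    l,t,w,h=crop; k=min(800/w,600/h)
    f=cv2.resize(im["frame"][t:t+h,l:l+w,::-1],None,fx=k,fy=k,interpolation=cv2.INTER_CUBIC)
    tr=lambda p:tuple(np.round((np.array(p)-[l,t]+.5)*k-.5).astype(int).tolist())
    for b in boxes:
        q=proj(im,boxpts(*b))
        for i,j in E_: cv2.line(f,tr(q[i]),tr(q[j]),(255,255,0),1)
    for a,b in lines:
        q=proj(im,[a,b]); cv2.line(f,tr(q[0]),tr(q[1]),(255,0,255),1)
    cv2.imwrite("pics/"+name,f)
E
python3 - <<'E'
from h import *
im=eyes.get_image("side"); r=np.radians
D=(.09,.06,.055)
h=np.array([.4154,-.1663,.1465]); y=np.array([-np.sin(r(1.6)),np.cos(r(1.6)),0])*.055
overlay(im,[(.538,-.2332,r(7),.134)+D,(.5226,-.0872,r(7),.134)+D,(.5053,.1434,r(8.5),.0435)+D,(.4902,-.1653,r(1.6),.0533,.22,.3,.1065)],"ov1.png",(175,175,170,125),[(h-y,h+y)])
E
```

```text
(no output)
```

View pics/ov1.png

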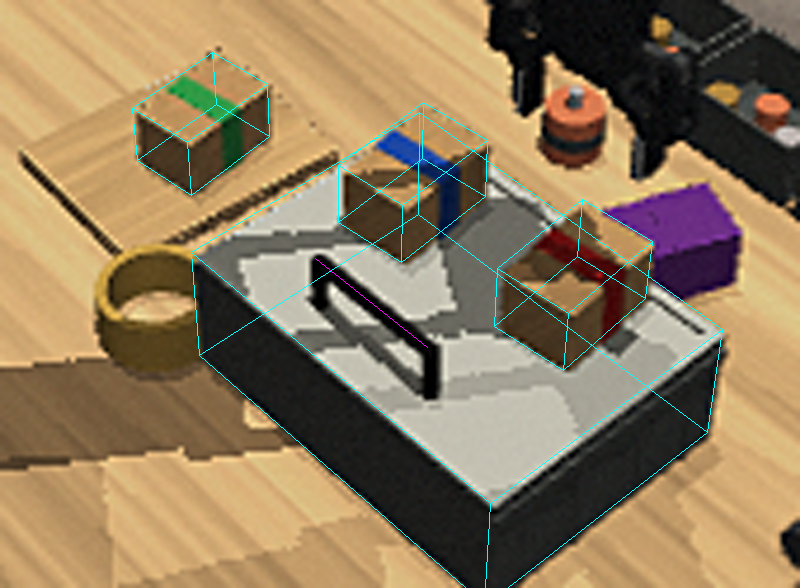

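The projected boxes line up with all three cartons, the tote and the bar in the side view. Now I'll descend on the red carton.

```bash
python3 -m inch '[[1,2,3.3,0,0.4],[1,0,0,25,0],[1,0,0,30,0],[1,0,0,20,0],[1,0,0,10,0],[1,0,0,0,0],[1,0,0,0,0]]' ; python3 go.py 0.538 -0.2332 0.1125 97
```

```text
clock: 3.25
position: [0.533, -0.2438, 0.1353]
ee_rot: [0.003, 0.744, -0.668, 0.006]
contact_force: [-0.1, -0.7, -0.3]
width: 0.0853
clock 3.25 pos [ 0.533  -0.2438  0.1353] head -83.8 tilt 0.75 w 0.0853 F [-0.06 -0.75 -0.29] q [-0.54  0.33  1.59 -0.01  1.21  0.92]
turn -0.8 shift now(mm) [-10.3  -6.1  22.7] shift after turn [-10.2  -6.2  22.7]
```

```bash
python3 -m inch '[[1,-8,-5,0,-0.6],[1,0,0,0,0],[1,0,0,0,0]]' ; python3 go.py 0.538 -0.2332 0.1125 97;python3 -m inch '[[1,0,0,0,0]]' ; python3 go.py 0.538 -0.2332 0.1125 97
```

```text
clock: 3.5
position: [0.5377, -0.2367, 0.1377]
ee_rot: [0.003, 0.747, -0.665, 0.008]
contact_force: [-0.2, 0.9, -0.7]
width: 0.0858
clock 3.5 pos [ 0.5377 -0.2367  0.1377] head -83.31 tilt 0.93 w 0.0858 F [-0.23  0.89 -0.71] q [-0.53  0.33  1.59 -0.01  1.21  0.93]
turn -0.31 shift now(mm) [-3.8 -0.5 25.1] shift after turn [-3.8 -0.6 25.1]
clock: 3.58
position: [0.5383, -0.2368, 0.1386]
ee_rot: [0.002, 0.747, -0.664, 0.009]
contact_force: [0.2, -0.3, -1.0]
width: 0.0857
clock 3.58 pos [ 0.5383 -0.2368  0.1386] head -83.29 tilt 1.02 w 0.0857 F [ 0.2  -0.26 -0.96] q [-0.53  0.33  1.59 -0.01  1.21  0.93]
turn -0.29 shift now(mm) [-4.   0.1 26.1] shift after turn [-4.   0.1 26.1]
```

```bash
cat > ax.py <<'E'
import numpy as np
from scipy.spatial.transform import Rotation as Ro
from rig import manip
s=manip.get_state(); q=s["ee_rot"]; R=Ro.from_quat([q[1],q[2],q[3],q[0]]).as_matrix()
print(round(s["clock"],2),"pos",(s["position"]*1e3).round(1),"toolz(deg)",np.degrees(R[:2,2]).round(2),"head",np.degrees(np.arctan2(R[1,0],R[0,0])).round(2),"q",s["qpos"].round(4),"qd",s["qd"].round(3))
E
python3 ax.py; python3 -c "
from rig import eyes
eyes.get_image('side');eyes.get_image('side')"; python3 ax.py
python3 -m inch '[[1,0,0,0,0]]'>/dev/null; python3 ax.py; python3 -m inch '[[1,0,0,0,0]]'>/dev/null; python3 ax.py
```

```text
3.58 pos [ 538.3 -236.8  138.6] toolz(deg) [ 0.55 -0.86] head -83.29 q [-0.5272  0.3271  1.5891 -0.0087  1.2095  0.9294] qd [ 0.004 -0.008 -0.015 -0.006  0.003  0.003]
3.68 pos [ 538.3 -236.8  138.6] toolz(deg) [ 0.55 -0.86] head -83.29 q [-0.5273  0.3271  1.5893 -0.0087  1.2093  0.9294] qd [-0.002  0.004  0.008  0.002 -0.001  0.001]
3.77 pos [ 538.4 -236.9  138.9] toolz(deg) [ 0.58 -0.88] head -83.28 q [-0.5271  0.3268  1.5889 -0.0088  1.2094  0.9294] qd [ 0.002 -0.008 -0.01  -0.001  0.002 -0.002]
3.85 pos [ 538.7 -236.9  139.2] toolz(deg) [ 0.61 -0.9 ] head -83.27 q [-0.5269  0.3265  1.5886 -0.0089  1.2094  0.9294] qd [ 0.002 -0.003 -0.001 -0.001  0.001 -0.   ]
```

```bash
python3 -m inch '[[1,-4,0,14,-0.3],[1,0,0,14,0],[1,0,0,0,0]]'>/dev/null; python3 ax.py; python3 go.py 0.538 -0.2332 0.1125 97
```

```text
4.1 pos [ 539.7 -234.   112. ] toolz(deg) [ 0.81 -1.03] head -82.96 q [-0.5216  0.3458  1.6322 -0.0094  1.1425  0.93  ] qd [ 0.007 -0.023 -0.027  0.007  0.03   0.   ]
clock 4.1 pos [ 0.5397 -0.234   0.112 ] head -82.96 tilt 1.3 w 0.0855 F [-1.15 -0.42 -0.81] q [-0.52  0.35  1.63 -0.01  1.14  0.93]
turn 0.04 shift now(mm) [-1.   1.6 -0.5] shift after turn [-1.   1.6 -0.5]
```

```bash
python3 -m inch '[[-1,0,0,0,0],[-1,0,0,0,0],[-1,0,0,0,0],[-1,0,0,0,0]]' 40; python3 ax.py;python3 -m inch '[[-1,0,0,0,0],[-1,0,0,0,0]]'; python3 ax.py
```

```text
clock: 4.43
position: [0.5402, -0.2345, 0.1135]
ee_rot: [0.002, 0.749, -0.662, 0.012]
contact_force: [-0.3, 0.1, -1.5]
width: 0.0591
4.43 pos [ 540.2 -234.5  113.5] toolz(deg) [ 0.85 -1.07] head -82.95 q [-0.5217  0.3449  1.6294 -0.0097  1.1451  0.9299] qd [-0.002 -0.004 -0.012 -0.003  0.007 -0.   ]
clock: 4.6
position: [0.5401, -0.2344, 0.1138]
ee_rot: [0.002, 0.749, -0.662, 0.012]
contact_force: [0.1, 0.6, -2.5]
width: 0.0587
4.6 pos [ 540.1 -234.4  113.8] toolz(deg) [ 0.85 -1.06] head -82.97 q [-0.5218  0.3446  1.6293 -0.0095  1.1456  0.93  ] qd [-0.002 -0.001  0.001  0.001  0.003  0.001]
```

```bash
python3 -m inch '[[-1,0,0,-20,0],[-1,0,0,-30,0],[-1,0,0,-30,0],[-1,0,0,-25,0],[-1,0,0,0,0]]'; python3 ax.py; python3 go.py 0.5073 0.1422 0.215 98.5
```

```text
clock: 5.02
position: [0.536, -0.2309, 0.2189]
ee_rot: [0.003, 0.749, -0.662, 0.006]
contact_force: [0.6, -1.2, -0.7]
width: 0.0589
5.02 pos [ 536.  -230.9  218.9] toolz(deg) [ 0.33 -0.73] head -82.98 q [-0.5203  0.2733  1.4635 -0.0083  1.3933  0.9293] qd [-0.002  0.022  0.058  0.001 -0.036  0.   ]
clock 5.02 pos [ 0.536  -0.2309  0.2189] head -82.98 tilt 0.81 w 0.0589 F [ 0.63 -1.17 -0.72] q [-0.52  0.27  1.46 -0.01  1.39  0.93]
turn -1.48 shift now(mm) [-373.8  -17.1   -1.1] shift after turn [-373.2  -26.8   -1.1]
```

```bash
python3 - <<'E'
from h import *
im=eyes.get_image("side"); save(im,"side2.png",(200,110,180,135))
E
python3 ax.py
```

```text
5.07 pos [ 535.  -230.3  216.5] toolz(deg) [ 0.17 -0.64] head -82.98 q [-0.5204  0.2747  1.4673 -0.0083  1.3915  0.9293] qd [-0.001  0.031  0.081 -0.001 -0.024 -0.001]
```

View pics/side2.png

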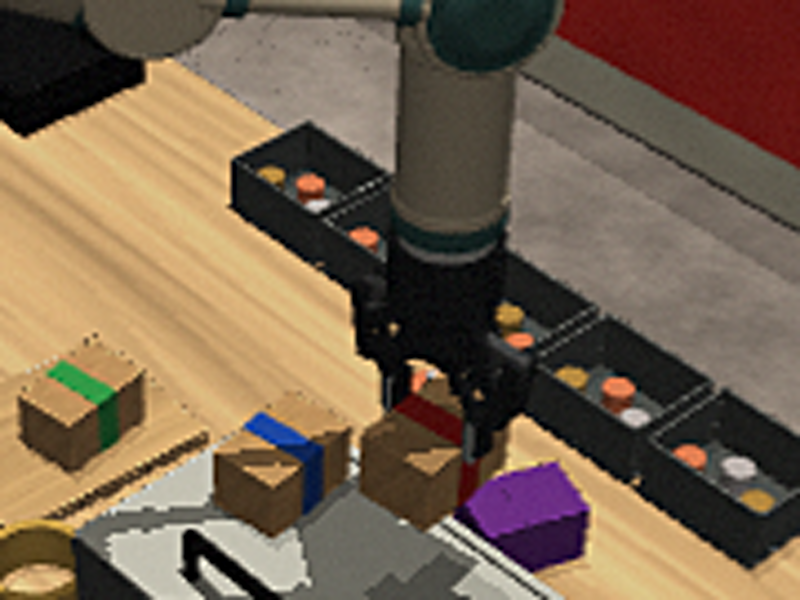

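```bash
python3 -m inch '[[-1,-15,-1,0,-0.7],[-1,-30,-2,0,-0.7],[-1,-35,-3,0,0],[-1,-35,-3,0,0],[-1,-35,-3,0,0],[-1,-35,-3,0,0],[-1,-35,-3,0,0],[-1,-35,-2,0,0],[-1,-35,-2,0,0],[-1,-35,-2,0,0],[-1,-25,-2,0,0],[-1,-10,0,0,0],[-1,0,0,0,0]]'; python3 ax.py; python3 go.py 0.5072 0.1437 0.215 98.5
```

```text
clock: 6.15
position: [0.485, 0.156, 0.1864]
ee_rot: [0.014, 0.758, -0.652, -0.017]
contact_force: [-0.1, -0.5, -2.9]
width: 0.0591
6.15 pos [485.  156.  186.4] toolz(deg) [-2.55  0.05] head -81.43 q [0.1679 0.2114 1.6315 0.0086 1.3425 1.5868] qd [ 0.035  0.013  0.044 -0.013 -0.014  0.   ]
clock 6.15 pos [0.485  0.156  0.1864] head -81.43 tilt 2.55 w 0.0591 F [-0.1  -0.47 -2.92] q [0.17 0.21 1.63 0.01 1.34 1.59]
turn 0.07 shift now(mm) [ 15.2 -18.9 -29.5] shift after turn [ 15.2 -18.9 -29.5]
```

```bash
python3 -m inch '[[-1,0,0,0,0]]'>/dev/null; python3 ax.py; python3 -m inch '[[-1,0,0,0,0]]'>/dev/null; python3 ax.py;  python3 -m inch '[[-1,0,0,-20,0],[-1,0,0,0,0]]'>/dev/null; python3 ax.py;python3 -m inch '[[-1,0,0,0,0]]'>/dev/null; python3 ax.py
```

```text
6.23 pos [483.1 156.7 184.7] toolz(deg) [-2.75  0.  ] head -81.27 q [0.1703 0.2123 1.6349 0.0084 1.3418 1.5865] qd [ 0.035  0.009  0.037  0.009 -0.008  0.006]
6.32 pos [481.8 156.6 183.4] toolz(deg) [-2.9  -0.04] head -81.23 q [0.1707 0.2129 1.6374 0.0081 1.3414 1.5861] qd [ 0.003  0.008  0.028 -0.01  -0.007 -0.005]
6.48 pos [481.3 154.7 201.6] toolz(deg) [-3.18 -0.15] head -81.32 q [0.1679 0.203  1.6045 0.0069 1.3892 1.5856] qd [-0.018  0.045  0.119 -0.006 -0.051 -0.002]
6.57 pos [480.9 153.5 200.8] toolz(deg) [-3.25 -0.18] head -81.4 q [0.1661 0.2033 1.6063 0.0064 1.3885 1.5854] qd [-0.019 -0.017 -0.032 -0.006 -0.003 -0.002]
```

```bash
python3 go.py 0.5063 0.1435 0.15 98.5; python3 -m inch '[[-1,12,-28,14,0],[-1,0,0,25,0]]'>/dev/null; python3 ax.py; python3 go.py 0.5063 0.1435 0.084 98.5
```

```text
clock 6.57 pos [0.4809 0.1535 0.2008] head -81.4 tilt 3.26 w 0.0591 F [-0.33  0.98 -2.35] q [0.17 0.2  1.61 0.01 1.39 1.59]
turn 0.1 shift now(mm) [ 14.  -26.4  49.3] shift after turn [ 14.  -26.4  49.3]
6.73 pos [513.1 144.6 163.7] toolz(deg) [-2.48 -0.09] head -81.48 q [0.1408 0.2619 1.6204 0.0046 1.3024 1.5615] qd [ 0.026  0.098  0.643  0.063 -0.624  0.015]
clock 6.73 pos [0.5131 0.1446 0.1637] head -81.48 tilt 2.49 w 0.059 F [ 1.44 -0.21 -2.79] q [0.14 0.26 1.62 0.   1.3  1.56]
turn 0.02 shift now(mm) [ 0.5  3.5 80. ] shift after turn [ 0.5  3.5 80. ]
```

```bash
python3 -m inch '[[-1,0,3,35,0],[-1,0,0,30,0]]'>/dev/null; python3 ax.py; python3 go.py 0.5063 0.1435 0.084 98.5; python3 -c "
from h import *
im=eyes.get_image('side'); save(im,'side3.png',(190,130,120,90)); save(eyes.get_image('top'),'top3.png',(180,150,120,90))"; python3 go.py 0.5063 0.1435 0.084 98.5;python3 ax.py
```

```text
6.9 pos [510.4 142.   97.7] toolz(deg) [-2.11 -0.06] head -81.69 q [0.1369 0.3085 1.7313 0.0044 1.1385 1.5607] qd [-0.02   0.311  0.538  0.007 -0.893 -0.004]
clock 6.9 pos [0.5104 0.142  0.0977] head -81.69 tilt 2.12 w 0.0584 F [ 0.1  -0.13 -3.19] q [0.14 0.31 1.73 0.   1.14 1.56]
turn -0.19 shift now(mm) [-2.   3.4 13.9] shift after turn [-2.   3.4 13.9]
clock 7.0 pos [0.5056 0.1415 0.0945] head -81.69 tilt 2.83 w 0.0585 F [-1.19  0.49 -1.45] q [0.14 0.31 1.74 0.   1.14 1.56]
turn -0.19 shift now(mm) [-1.8 -1.4 10.5] shift after turn [-1.8 -1.5 10.5]
7.0 pos [505.6 141.5  94.5] toolz(deg) [-2.82 -0.15] head -81.69 q [0.1372 0.312  1.7357 0.0046 1.1431 1.5608] qd [ 0.009 -0.048 -0.1    0.007  0.068  0.   ]
```

View pics/side3.png

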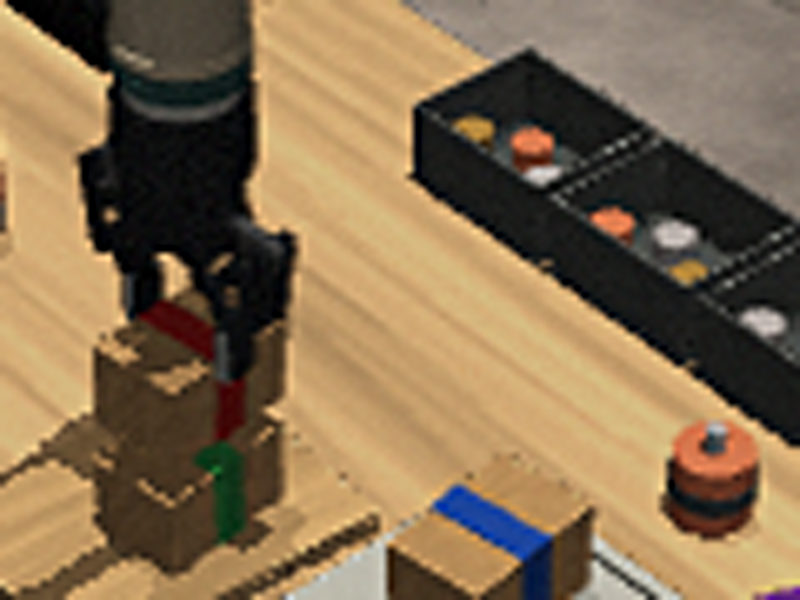

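View pics/top3.png

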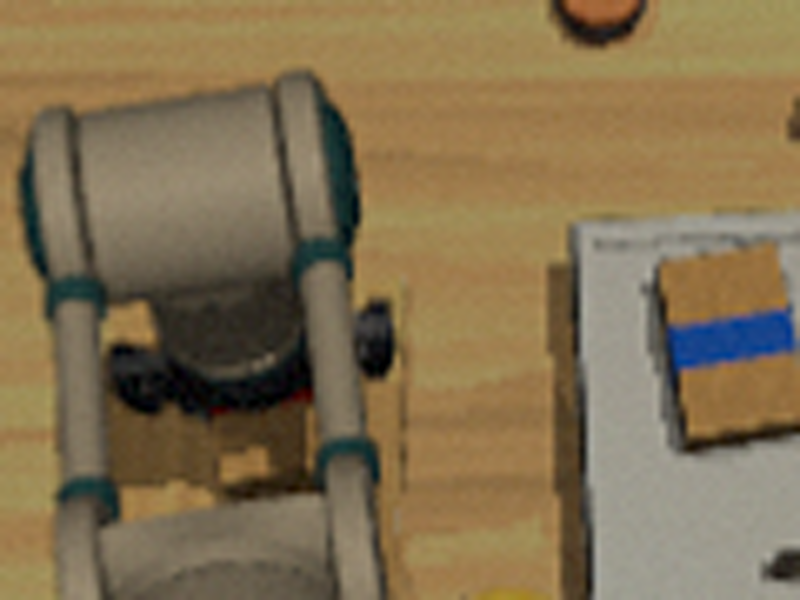

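```bash
python3 -m inch '[[-1,-2,-1,12,0]]'; python3 ax.py
python3 - <<'E'
from h import *
im=eyes.get_image("side"); r=np.radians
D=(.09,.06,.055)
overlay(im,[(.5053,.1434,r(8.5),.0985)+D,(.5053,.1434,r(8.5),.0435)+D],"ov3.png",(190,165,64,48))
E
python3 ax.py;python3 go.py 0.5063 0.1435 0.08 98.5
```

```text
clock: 7.08
position: [0.5078, 0.1431, 0.084]
ee_rot: [0.016, 0.756, -0.654, -0.016]
contact_force: [0.8, 0.2, -2.0]
width: 0.059
7.08 pos [507.8 143.1  84. ] toolz(deg) [-2.6  -0.13] head -81.76 q [0.1396 0.3235 1.7479 0.0046 1.1154 1.5643] qd [ 0.028  0.207  0.262  0.004 -0.371  0.045]
7.13 pos [504.8 143.   80.6] toolz(deg) [-3.02 -0.17] head -81.76 q [0.14   0.327  1.7529 0.0049 1.1143 1.5646] qd [ 0.005 -0.014 -0.005 -0.004  0.07  -0.007]
clock 7.13 pos [0.5048 0.143  0.0806] head -81.76 tilt 3.02 w 0.0589 F [-1.77  0.4  -2.59] q [0.14 0.33 1.75 0.   1.11 1.56]
turn -0.26 shift now(mm) [-0.3 -1.6  0.5] shift after turn [-0.3 -1.6  0.5]
```

View pics/ov3.png

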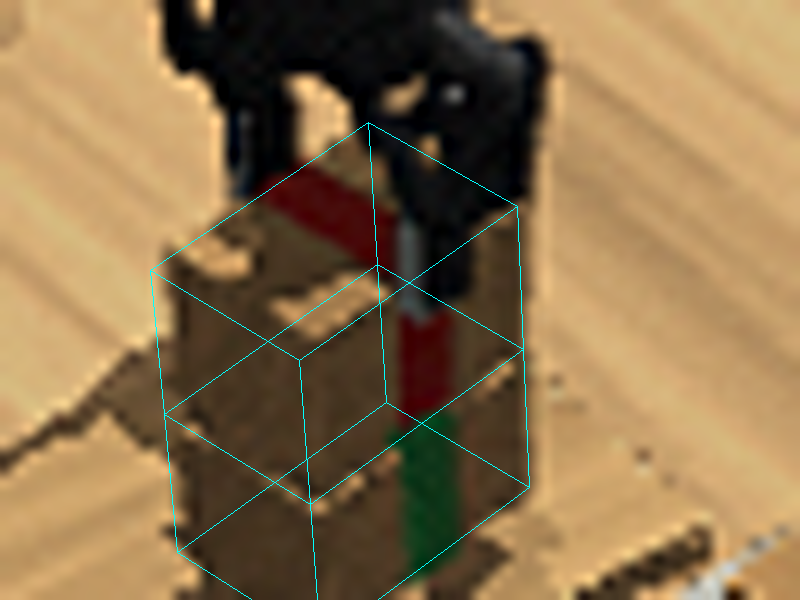

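Run:
```python
from h import *
im=eyes.get_image("side"); save(im,"side4.png")
for n in ("side1.png","side4.png"):
    f=cv2.imread("pics/"+n)[:,:,::-1]; cv2.imwrite("pics/z"+n,cv2.resize(f[260:360,270:400,::-1],(780,600),interpolation=cv2.INTER_CUBIC))
    hsv=cv2.cvtColor(f,cv2.COLOR_RGB2HSV).astype(int)
    m=(hsv[...,0]>50)&(hsv[...,0]<80)&(hsv[...,1]>150); m[:,:280]=0;m[:280]=0;m[:,400:]=0
    v,u=np.nonzero(m); print(n,u.min(),u.max(),v.min(),v.max(),m.sum())
```

```text
side1.png 330 353 299 328 208
side4.png 347 387 295 402 92
```

View pics/zside1.png

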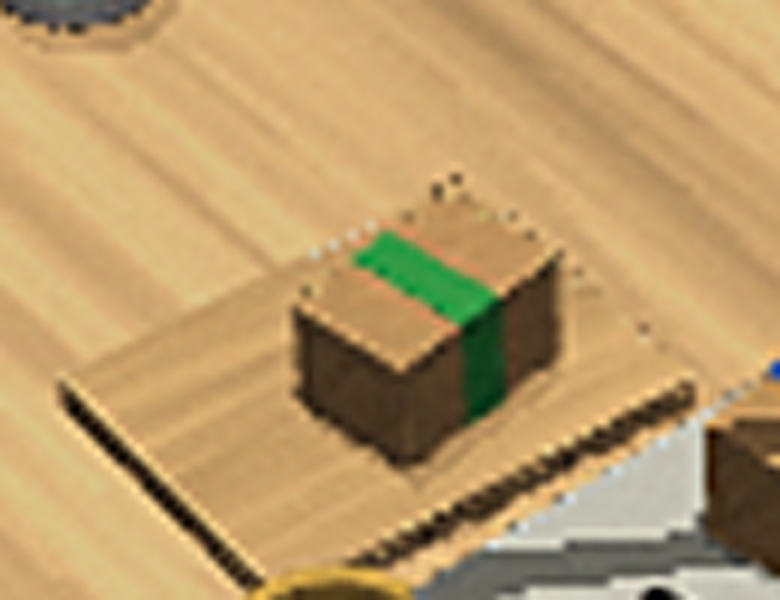

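View pics/zside4.png

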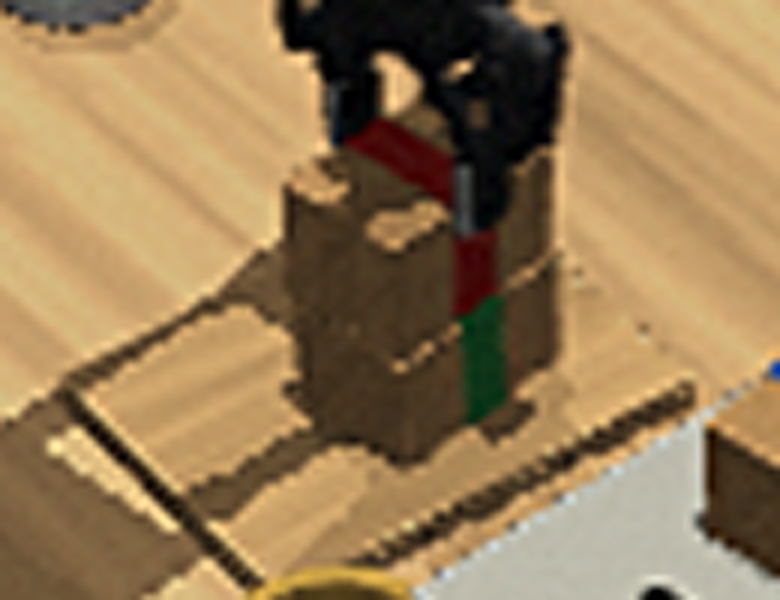

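```bash
python3 -m inch '[[-1,0,-3,1,0]]'; python3 ax.py; python3 -m inch '[[-1,0,0,3,0]]'; python3 ax.py; python3 -m inch '[[-1,0,0,2,0]]'; python3 ax.py
```

```text
clock: 7.27
position: [0.508, 0.1433, 0.0818]
ee_rot: [0.018, 0.756, -0.654, -0.019]
contact_force: [0.3, 0.4, -1.9]
width: 0.059
7.27 pos [508.  143.3  81.8] toolz(deg) [-2.96 -0.17] head -81.75 q [0.1398 0.3296 1.7453 0.0048 1.1183 1.5642] qd [-0.008  0.07  -0.071 -0.003 -0.002 -0.001]
clock: 7.35
position: [0.5098, 0.1433, 0.0803]
ee_rot: [0.017, 0.756, -0.654, -0.017]
contact_force: [-1.1, 0.4, 2.1]
width: 0.0587
7.35 pos [509.8 143.3  80.3] toolz(deg) [-2.76 -0.14] head -81.77 q [0.1393 0.3314 1.7464 0.0047 1.1118 1.5641] qd [-0.003  0.009  0.039  0.005 -0.046  0.001]
clock: 7.43
position: [0.51, 0.1432, 0.08]
ee_rot: [0.016, 0.756, -0.654, -0.017]
contact_force: [-4.2, -0.5, 6.6]
width: 0.0589
7.43 pos [510.  143.2  80. ] toolz(deg) [-2.71 -0.13] head -81.78 q [0.1392 0.3316 1.7472 0.0048 1.1101 1.5642] qd [-0.001 -0.001 -0.001  0.    -0.03  -0.001]
```

```bash
python3 -m inch '[[-1,0,4,-2,0]]'; python3 ax.py; python3 -m inch '[[-1,0,0,2,0]]'; python3 ax.py;  python3 - <<'E'
from h import *
im=eyes.get_image("side"); save(im,"side5.png",(175,165,80,60))
E
python3 ax.py
```

```text
clock: 7.52
position: [0.5072, 0.1428, 0.083]
ee_rot: [0.016, 0.756, -0.654, -0.016]
contact_force: [-0.2, -0.5, -1.6]
width: 0.059
7.52 pos [507.2 142.8  83. ] toolz(deg) [-2.59 -0.11] head -81.78 q [0.1391 0.3236 1.7508 0.0048 1.1122 1.5641] qd [ 0.    -0.122  0.053 -0.001  0.06  -0.002]
clock: 7.6
position: [0.5074, 0.1428, 0.0824]
ee_rot: [0.015, 0.756, -0.654, -0.016]
contact_force: [0.7, -1.2, -2.0]
width: 0.0587
7.6 pos [507.4 142.8  82.4] toolz(deg) [-2.46 -0.1 ] head -81.77 q [0.1392 0.3233 1.7529 0.0047 1.1081 1.5641] qd [-0.001  0.028  0.019  0.    -0.086 -0.002]
7.65 pos [507.6 142.8  81.7] toolz(deg) [-2.46 -0.1 ] head -81.77 q [0.1391 0.3242 1.7534 0.0047 1.1068 1.5641] qd [-0.     0.011  0.003  0.002 -0.002  0.001]
```

View pics/side5.png

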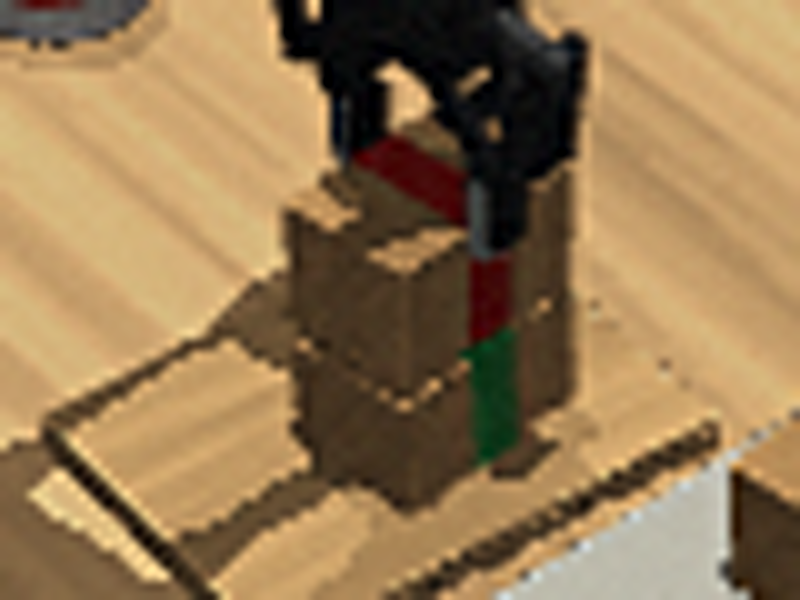

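```bash
python3 -m inch '[[-1,0,0,1.5,0],[0.55,0,0,0,0],[0.55,0,0,0,0],[0.6,0,0,0,0],[0.9,0,0,0,0],[0.9,0,0,-3,0]]'; python3 ax.py;  python3 - <<'E'
from h import *
im=eyes.get_image("side"); save(im,"side6.png",(175,165,80,60))
E
python3 ax.py
```

```text
clock: 8.15
position: [0.5091, 0.1431, 0.0841]
ee_rot: [0.013, 0.756, -0.654, -0.014]
contact_force: [0.5, -1.0, -0.6]
width: 0.0813
8.15 pos [509.1 143.1  84.1] toolz(deg) [-2.26 -0.08] head -81.76 q [0.1392 0.3219 1.7499 0.0046 1.1092 1.564 ] qd [ 0.001 -0.039 -0.067  0.001  0.098 -0.   ]
8.2 pos [509.8 143.1  85. ] toolz(deg) [-2.17 -0.07] head -81.76 q [0.1392 0.321  1.7486 0.0046 1.1096 1.564 ] qd [ 0.001 -0.002 -0.005 -0.002 -0.017 -0.001]
```

View pics/side6.png

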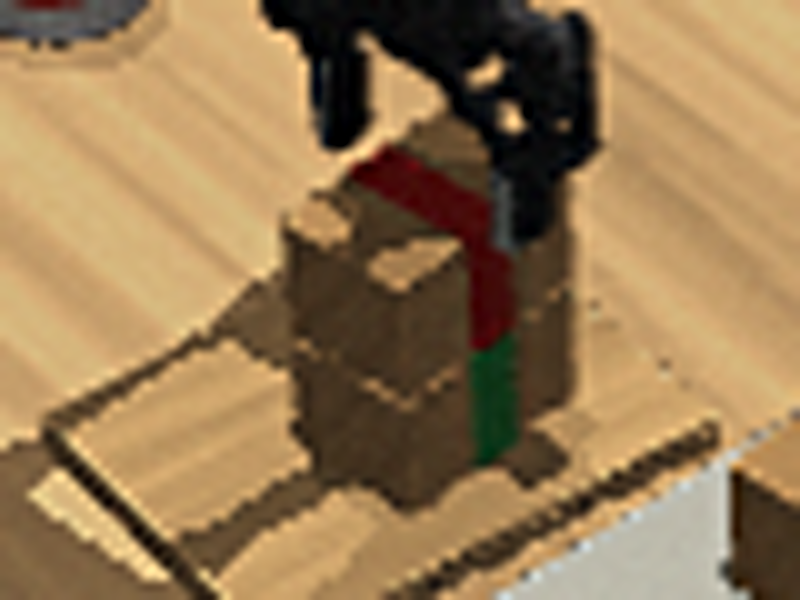

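```bash
python3 -m inch '[[1,0,0,-20,0],[1,0,0,-35,0],[1,0,0,-35,0],[1,0,0,-35,0],[1,0,0,0,0]]'; python3 ax.py; python3 go.py 0.5226 -0.0872 0.2 97
```

```text
clock: 8.62
position: [0.5133, 0.1431, 0.2136]
ee_rot: [0.015, 0.756, -0.654, -0.016]
contact_force: [0.3, -0.0, 0.1]
width: 0.0854
8.62 pos [513.3 143.1 213.6] toolz(deg) [-2.51 -0.11] head -81.76 q [0.1383 0.231  1.5363 0.0041 1.4181 1.5644] qd [ 0.001  0.028  0.079  0.002 -0.035 -0.   ]
clock 8.62 pos [0.5133 0.1431 0.2136] head -81.76 tilt 2.52 w 0.0854 F [ 0.32 -0.03  0.1 ] q [0.14 0.23 1.54 0.   1.42 1.56]
turn 1.24 shift now(mm) [229.3  23.2  13.6] shift after turn [229.8  18.2  13.6]
```

```bash
python3 - <<'E'
from h import *
im=eyes.get_image("side"); r=np.radians
D=(.09,.06,.055)
overlay(im,[(.5053,.1434,r(8.5),.0985)+D,(.5053,.1434,r(8.5),.0435)+D],"ov5.png",(175,150,104,78))
E
python3 ax.py
```

```text
8.67 pos [511.6 142.9 210.8] toolz(deg) [-2.76 -0.15] head -81.76 q [0.1382 0.2326 1.5412 0.0041 1.4159 1.5644] qd [ 0.     0.035  0.096  0.    -0.033 -0.002]
```

View pics/ov5.png

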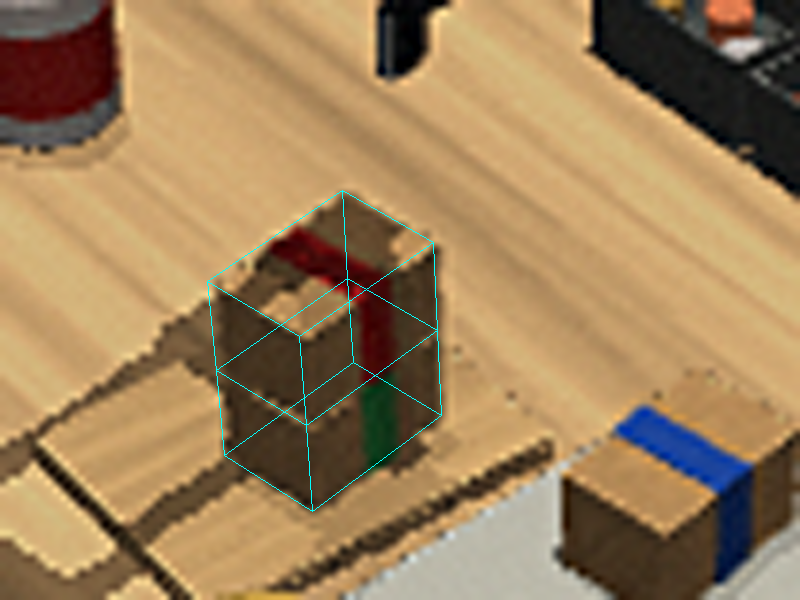

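Red sits squarely on green and matches the overlay. Now the blue carton.

```bash
python3 -m inch '[[1,20,1,0,0.6],[1,36,3,0,0.6],[1,36,3,0,0],[1,36,3,0,0],[1,36,3,0,0],[1,36,3,0,0],[1,20,2,0,0],[1,5,0,0,0]]'; python3 ax.py; python3 go.py 0.5226 -0.0872 0.1835 97
```

```text
clock: 9.33
position: [0.5189, -0.0881, 0.2029]
ee_rot: [0.018, 0.751, -0.659, -0.022]
contact_force: [0.5, -0.2, -0.7]
width: 0.0854
9.33 pos [518.9 -88.1 202.9] toolz(deg) [-3.27  0.05] head -82.56 q [-0.2888  0.2353  1.5579 -0.0156  1.4034  1.155 ] qd [-0.117  0.039 -0.008  0.019  0.001 -0.099]
clock 9.33 pos [ 0.5189 -0.0881  0.2029] head -82.56 tilt 3.27 w 0.0854 F [ 0.46 -0.19 -0.73] q [-0.29  0.24  1.56 -0.02  1.4   1.16]
turn 0.44 shift now(mm) [-0.3 -4.9 19.2] shift after turn [-0.3 -4.9 19.2]
```

```bash
python3 -m inch '[[1,0,-3,0,0.4],[1,0,0,0,0],[1,0,0,0,0],[1,0,0,0,0]]'>/dev/null; python3 ax.py; python3 -m inch '[[1,0,0,0,0],[1,0,0,0,0],[1,0,0,0,0],[1,0,0,0,0],[1,0,0,0,0],[1,0,0,0,0],[1,0,0,0,0],[1,0,0,0,0]]'>/dev/null; python3 ax.py
```

```text
9.67 pos [520.4 -86.1 199.6] toolz(deg) [-3.59  0.28] head -83.12 q [-0.286   0.2427  1.5564 -0.0132  1.4039  1.167 ] qd [0.021 0.002 0.009 0.009 0.003 0.004]
10.33 pos [520.5 -81.1 200.1] toolz(deg) [-3.54  0.32] head -82.72 q [-0.2779  0.2409  1.5575 -0.0118  1.4042  1.1678] qd [-0.001 -0.002  0.001 -0.    -0.001 -0.001]
```

```bash
python3 go.py 0.521 -0.0872 0.150 97; python3 -m inch '[[1,6,-1,10,0.2],[1,0,0,20,0],[1,0,0,10,0],[1,0,0,0,0]]'>/dev/null; python3 go.py 0.521 -0.0872 0.1125 97
```

```text
clock 10.33 pos [ 0.5205 -0.0811  0.2001] head -82.72 tilt 3.56 w 0.0857 F [-0.31 -0.97 -0.12] q [-0.28  0.24  1.56 -0.01  1.4   1.17]
turn 0.28 shift now(mm) [ 6.8 -2.8 49.9] shift after turn [ 6.8 -2.8 49.9]
clock 10.67 pos [ 0.5209 -0.0887  0.1581] head -82.97 tilt 3.36 w 0.0853 F [-0.82  0.17  0.02] q [-0.29  0.27  1.63 -0.01  1.3   1.16]
turn 0.03 shift now(mm) [-1.  -2.9 45.5] shift after turn [-1.  -2.9 45.5]
```

```bash
python3 -m inch '[[1,-1,-3,22,0],[1,0,0,22,0],[1,0,0,0,0]]'>/dev/null; python3 go.py 0.521 -0.0872 0.1125 97
```

```text
clock 10.92 pos [ 0.5219 -0.0888  0.1127] head -83.04 tilt 3.27 w 0.0853 F [-0.85 -0.05 -0.08] q [-0.29  0.31  1.69 -0.01  1.2   1.17]
turn -0.04 shift now(mm) [-1.7  0.7  0.3] shift after turn [-1.7  0.7  0.3]
```

```bash
python3 -m inch '[[-1,-1.5,0,0,0],[-1,0,0,0,0],[-1,0,0,0,0],[-1,0,0,0,0],[-1,0,0,0,0]]' 40; python3 ax.py; python3 -m inch '[[-1,0,0,4,0],[-1,0,0,3,0]]'; python3 ax.py
```

```text
clock: 11.33
position: [0.5232, -0.0884, 0.1152]
ee_rot: [0.017, 0.748, -0.663, -0.021]
contact_force: [0.9, -0.2, -3.8]
width: 0.059
11.33 pos [523.2 -88.4 115.2] toolz(deg) [-3.13  0.1 ] head -83.08 q [-0.2881  0.3039  1.6897 -0.0149  1.2009  1.1675] qd [ 0.001 -0.004 -0.004  0.002  0.007  0.001]
clock: 11.5
position: [0.5241, -0.0885, 0.1137]
ee_rot: [0.016, 0.748, -0.663, -0.019]
contact_force: [-6.3, 1.1, 18.8]
width: 0.0594
11.5 pos [524.1 -88.5 113.7] toolz(deg) [-2.9   0.04] head -83.09 q [-0.2881  0.3041  1.6936 -0.0147  1.1926  1.1676] qd [-0.    -0.01   0.013 -0.001 -0.024  0.001]
```

```bash
python3 -m inch '[[-1,0,0,2.5,0],[-1,0,0,2.5,0],[-1,0,0,2.5,0],[-1,0,0,2.5,0]]'; python3 ax.py; python3 -m inch '[[-1,0,0,2.5,0],[-1,0,0,2.5,0],[-1,0,0,2.5,0],[-1,0,0,2.5,0]]'; python3 ax.py
```

```text
clock: 11.83
position: [0.5243, -0.0885, 0.1137]
ee_rot: [0.015, 0.748, -0.663, -0.016]
contact_force: [-3.4, 0.2, 10.5]
width: 0.0589
11.83 pos [524.3 -88.5 113.7] toolz(deg) [-2.52 -0.05] head -83.09 q [-0.2881  0.3006  1.6985 -0.0145  1.1845  1.1677] qd [-0.001 -0.01   0.016  0.002 -0.025 -0.001]
clock: 12.17
position: [0.5246, -0.0885, 0.1138]
ee_rot: [0.013, 0.748, -0.663, -0.013]
contact_force: [-2.7, -0.4, 10.9]
width: 0.0589
12.17 pos [524.6 -88.5 113.8] toolz(deg) [-2.15 -0.13] head -83.09 q [-0.2883  0.2971  1.7034 -0.0139  1.1764  1.1674] qd [-0.    -0.01   0.015  0.001 -0.022  0.   ]
```

```bash
for i in 1; do python3 -m inch '[[-1,0,0,2.5,0],[-1,0,0,2.5,0],[-1,0,0,2.5,0],[-1,0,0,2.5,0],[-1,0,0,2.5,0],[-1,0,0,2.5,0],[-1,0,0,2.5,0],[-1,0,0,2.5,0],[-1,0,0,2.5,0],[-1,0,0,2.5,0],[-1,0,0,2.5,0],[-1,0,0,2.5,0],[-1,0,0,2.5,0],[-1,0,0,2.5,0],[-1,0,0,2.5,0],[-1,0,0,2.5,0],[-1,0,0,2.5,0],[-1,0,0,2.5,0],[-1,0,0,2.5,0],[-1,0,0,2.5,0]]'; done; python3 ax.py; python3 -c "
from h import *
save(eyes.get_image('side'),'side7.png',(200,140,140,105))"
```

```text
clock: 13.83
position: [0.5259, -0.0887, 0.1136]
ee_rot: [0.007, 0.75, -0.661, 0.001]
contact_force: [-3.7, -0.1, 11.3]
width: 0.0588
13.83 pos [525.9 -88.7 113.6] toolz(deg) [-0.45 -0.6 ] head -82.81 q [-0.2883  0.282   1.7258 -0.0135  1.1384  1.1627] qd [ 0.001 -0.008  0.013  0.001 -0.023 -0.004]
```

View pics/side7.png

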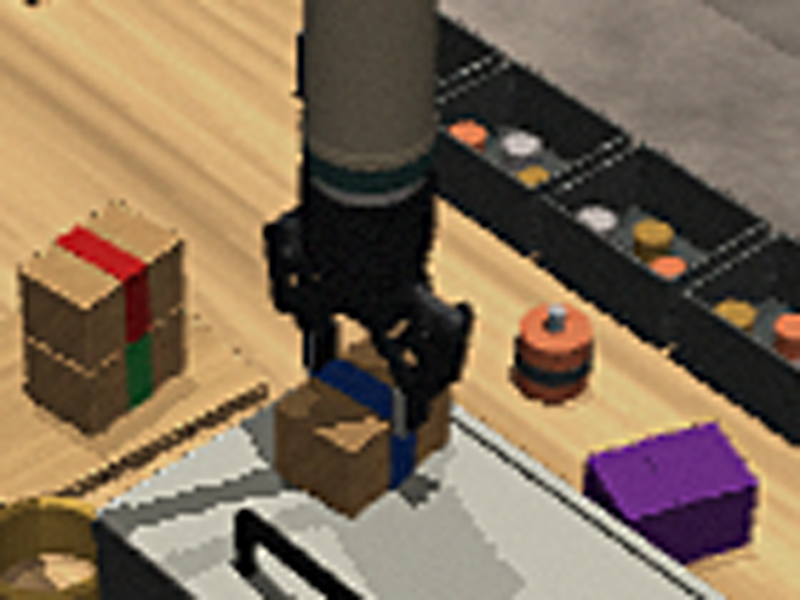

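```bash
python3 -m inch '[[-1,0,0,-25,0],[-1,0,0,-38,0],[-1,-20,0,-20,-0.6],[-1,-36,-2,-2,-0.6],[-1,-36,-2,-2,0],[-1,-36,-2,-2,0],[-1,-36,-2,-2,0],[-1,-36,-2,-2,0],[-1,-22,-1,-2,0],[-1,-6,0,-2,0]]' ; python3 ax.py; python3 go.py 0.5080 0.1438 0.15 98.5
```

```text
clock: 14.72
position: [0.5038, 0.1467, 0.2124]
ee_rot: [0.006, 0.755, -0.656, 0.0]
contact_force: [-0.1, -0.0, -3.2]
width: 0.0585
14.72 pos [503.8 146.7 212.4] toolz(deg) [-0.38 -0.53] head -82.02 q [ 0.1568  0.1988  1.5814 -0.0082  1.3694  1.59  ] qd [ 0.154 -0.001 -0.052 -0.033  0.067  0.134]
clock 14.72 pos [0.5038 0.1467 0.2124] head -82.02 tilt 0.65 w 0.0585 F [-0.15 -0.02 -3.25] q [ 0.16  0.2   1.58 -0.01  1.37  1.59]
turn -0.52 shift now(mm) [ 2.9 -4.2 62.4] shift after turn [ 3.  -4.2 62.4]
```

```bash
python3 -m inch '[[-1,5,-4,25,-0.5],[-1,0,0,25,0]]' >/dev/null; python3 ax.py; python3 -c "
from rig import eyes
eyes.get_image('side')"; python3 go.py 0.5082 0.1438 0.141 98.5
```

```text
14.88 pos [512.2 145.4 167.1] toolz(deg) [ 0.4 -0.4] head -81.16 q [ 0.1517  0.231   1.654  -0.0083  1.2508  1.5708] qd [ 0.034  0.169  0.464  0.024 -0.705  0.015]
clock 14.93 pos [0.5085 0.1451 0.1621] head -81.22 tilt 0.45 w 0.059 F [-1.7   0.36 -7.98] q [ 0.15  0.23  1.66 -0.01  1.25  1.57]
turn 0.28 shift now(mm) [ 1.1  0.4 21.2] shift after turn [ 1.1  0.4 21.2]
```

```bash
python3 -m inch '[[-1,1,0,16,0.2],[-1,0,0,3,0]]' >/dev/null; python3 ax.py
python3 - <<'E'
from h import *
im=eyes.get_image("side"); r=np.radians
D=(.09,.06,.055)
save(im,"side8.png",(175,140,80,60))
E
python3 go.py 0.5082 0.1438 0.135 98.5
```

```text
15.1 pos [506.8 142.8 141.5] toolz(deg) [-0.41 -0.51] head -81.42 q [ 0.1483  0.2502  1.6953 -0.0083  1.2045  1.5725] qd [-0.004 -0.003 -0.004 -0.001 -0.045 -0.005]
clock 15.15 pos [0.5078 0.143  0.1425] head -81.43 tilt 0.57 w 0.0592 F [ 0.19  0.07 -4.8 ] q [ 0.15  0.25  1.69 -0.01  1.2   1.57]
turn 0.07 shift now(mm) [-0.8 -0.6  7.5] shift after turn [-0.8 -0.6  7.5]
```

View pics/side8.png

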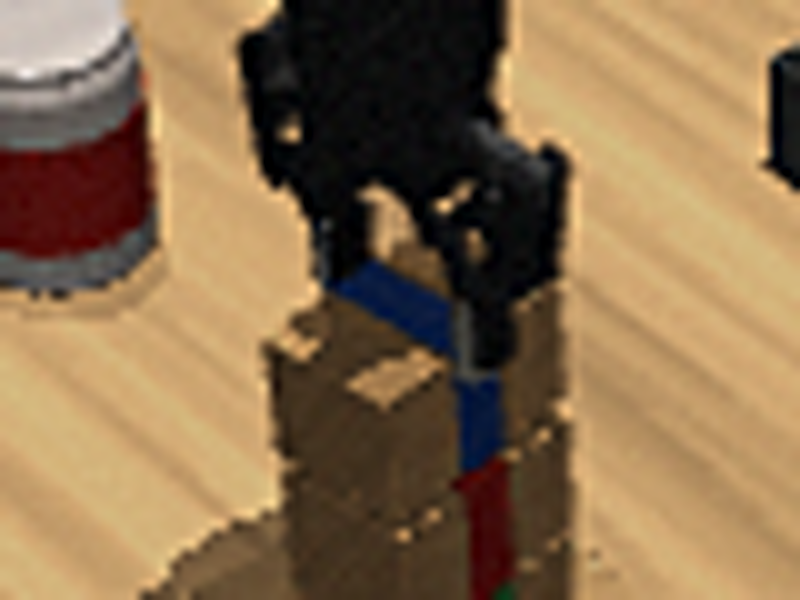

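```bash
python3 -m inch '[[-1,-0.5,-0.5,4,0],[-1,0,0,4,0]]' ; python3 ax.py
python3 - <<'E'
from h import *
im=eyes.get_image("side"); r=np.radians
D=(.09,.06,.055)
save(im,"side9.png",(175,145,80,60))
overlay(im,[(.5053,.1434,r(8.5),.0985)+D,(.5053,.1434,r(8.5),.0435)+D,(.5053,.1434,r(8.5),.1535)+D],"ov9.png",(175,135,104,78))
E
python3 ax.py
```

```text
clock: 15.32
position: [0.5099, 0.1428, 0.1363]
ee_rot: [0.004, 0.758, -0.653, 0.002]
contact_force: [-0.2, 0.4, -3.9]
width: 0.0588
15.32 pos [509.9 142.8 136.3] toolz(deg) [-0.1  -0.48] head -81.49 q [ 0.1476  0.2556  1.7015 -0.0087  1.1875  1.5732] qd [-0.009  0.025  0.049 -0.003 -0.113 -0.002]
15.37 pos [509.8 142.7 135.9] toolz(deg) [-0.12 -0.49] head -81.49 q [ 0.1476  0.256   1.7022 -0.0088  1.1867  1.5733] qd [ 0.003 -0.003 -0.004  0.001  0.017 -0.   ]
```

View pics/side9.png

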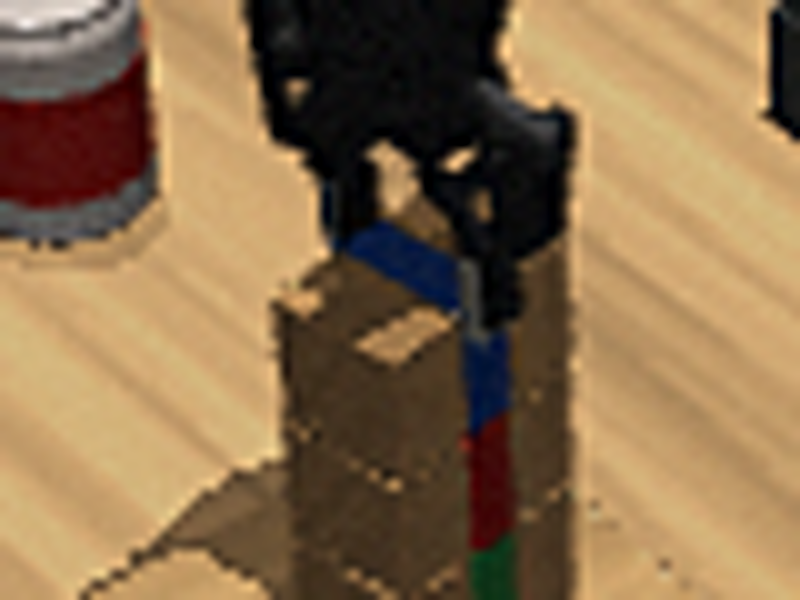

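View pics/ov9.png

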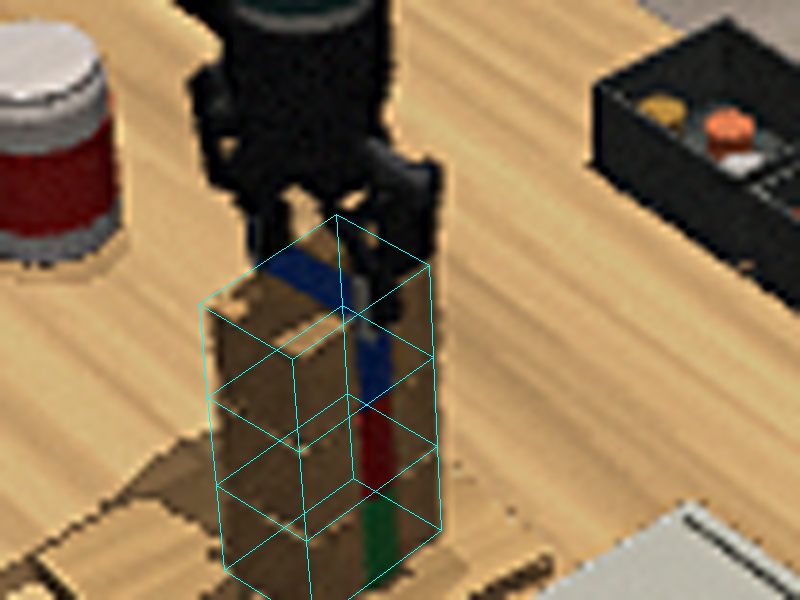

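```bash
python3 -m inch '[[-1,0,1,2,0],[-1,0,0,2,0]]' ; python3 ax.py; python3 -m inch '[[-1,0,0,1,0]]' ; python3 ax.py
```

```text
clock: 15.53
position: [0.5103, 0.1424, 0.1335]
ee_rot: [0.003, 0.757, -0.653, 0.003]
contact_force: [-0.3, 0.8, 2.1]
width: 0.0588
15.53 pos [510.3 142.4 133.5] toolz(deg) [ 0.08 -0.45] head -81.53 q [ 0.1469  0.2565  1.7078 -0.0087  1.177   1.5732] qd [-0.003  0.008  0.011  0.004 -0.038 -0.002]
clock: 15.62
position: [0.5104, 0.1424, 0.1335]
ee_rot: [0.002, 0.757, -0.653, 0.003]
contact_force: [-1.2, -0.1, 2.1]
width: 0.059
15.62 pos [510.4 142.4 133.5] toolz(deg) [ 0.12 -0.44] head -81.54 q [ 0.1467  0.2563  1.7082 -0.0085  1.1762  1.5731] qd [-0.002 -0.005  0.006  0.002 -0.013 -0.001]
```

```bash
python3 -m inch '[[0.55,0,0,0,0],[0.55,0,0,0,0],[0.6,0,0,0,0],[0.9,0,0,0,0],[1,0,0,0,0],[1,0,0,-15,0],[1,0,0,-30,0],[1,0,0,-35,0],[1,0,0,0,0]]'; python3 ax.py
python3 - <<'E'
from h import *
im=eyes.get_image("side"); r=np.radians
D=(.09,.06,.055)
save(im,"side10.png",(175,115,120,90))
overlay(im,[(.5053,.1434,r(8.5),.0985)+D,(.5053,.1434,r(8.5),.0435)+D,(.5053,.1434,r(8.5),.1535)+D],"ov10.png",(175,135,104,78))
E
```

```text
clock: 16.37
position: [0.5114, 0.1432, 0.2176]
ee_rot: [0.001, 0.757, -0.653, 0.005]
contact_force: [0.0, 0.6, 1.2]
width: 0.0855
16.37 pos [511.4 143.2 217.6] toolz(deg) [ 0.32 -0.44] head -81.52 q [ 0.1482  0.1983  1.569  -0.0086  1.37    1.5726] qd [-0.001  0.04   0.092  0.    -0.047  0.   ]
```

View pics/side10.png

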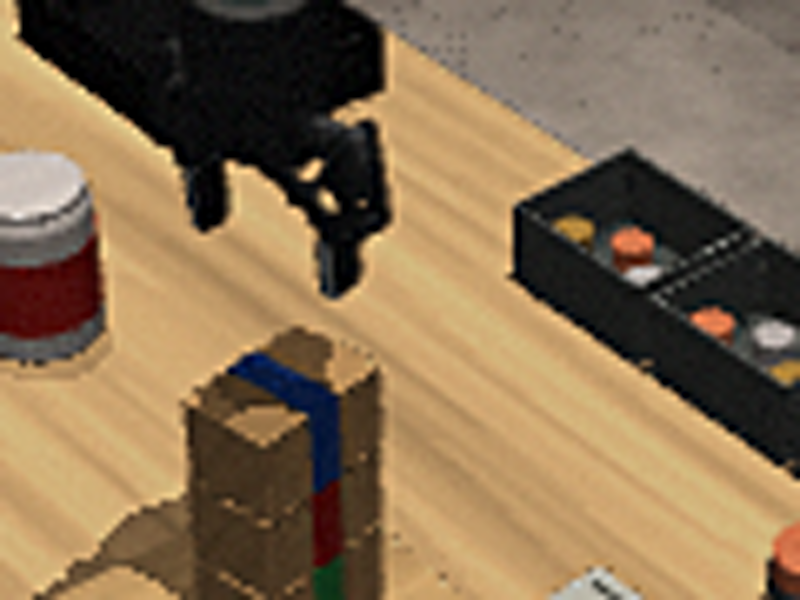

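```bash
python3 go.py 0.42 -0.16 0.21 -81.5; python3 -m inch '[[1,20,5,0,0],[1,33,10,0,0],[1,33,12,0,0],[1,33,12,0,0],[1,33,12,0,0],[1,33,12,0,0],[1,33,12,0,0],[1,33,10,0,0],[1,20,0,0,0],[1,5,0,0,0]]' >/dev/null; python3 ax.py;  python3 go.py 0.4154 -0.1663 0.21 1.6
```

```text
clock 16.42 pos [0.5098 0.1429 0.2148] head -81.52 tilt 0.48 w 0.0856 F [ 0.22 -0.2  -0.56] q [ 0.15  0.2   1.57 -0.01  1.37  1.57]
turn -0.02 shift now(mm) [286.3 133.5   7.3] shift after turn [286.2 133.6   7.3]
17.25 pos [ 461.9 -150.8  207.5] toolz(deg) [-0.4  -0.26] head -81.04 q [-0.453   0.14    1.6681 -0.0074  1.3378  0.9632] qd [-0.125  0.034 -0.006  0.016  0.026 -0.102]
clock 17.25 pos [ 0.4619 -0.1508  0.2075] head -81.04 tilt 0.48 w 0.0855 F [-0.27  0.23  0.12] q [-0.45  0.14  1.67 -0.01  1.34  0.96]
turn -82.64 shift now(mm) [ 8.1 48.3 -2.1] shift after turn [-46.9  14.2  -2.1]
```

```bash
python3 -m inch '[[1,0,0,0,-7],[1,0,0,0,-7],[1,0,0,0,-7],[1,0,0,0,-7],[1,0,0,0,-7],[1,0,0,0,-7],[1,0,0,0,-7],[1,0,0,0,-7],[1,0,0,0,-7],[1,0,0,0,-7],[1,0,0,0,-7],[1,0,0,0,-4],[1,0,0,0,0]]' >/dev/null; python3 ax.py;  python3 go.py 0.4154 -0.1663 0.19 1.6
```

```text
18.33 pos [ 455.7 -140.8  194.8] toolz(deg) [-1.51  0.66] head 2.22 q [-4.4480e-01  1.4860e-01  1.6904e+00 -1.1000e-03  1.3314e+00 -4.8320e-01] qd [ 0.016  0.005  0.02   0.006 -0.006  0.039]
clock 18.33 pos [ 0.4557 -0.1408  0.1948] head 2.22 tilt 1.65 w 0.0852 F [-0.26  0.15  0.6 ] q [-0.44  0.15  1.69 -0.    1.33 -0.48]
turn 0.62 shift now(mm) [-41.1  24.    5.6] shift after turn [-40.8  24.5   5.6]
```

```bash
python3 -m inch '[[1,-20,12,0,0.6],[1,-18,10,0,0],[1,-2,2,0,0],[1,0,0,0,0]]' >/dev/null; python3 ax.py;  python3 - <<'E'
from h import *
im=eyes.get_image("side"); r=np.radians
h=np.array([.4154,-.1663,.1465]); y=np.array([-np.sin(r(1.6)),np.cos(r(1.6)),0])*.055
overlay(im,[],"ov11.png",(195,170,120,90),[(h-y,h+y)])
im=eyes.get_image("top"); overlay(im,[],"ovt11.png",(240,160,120,90),[(h-y,h+y)])
E
python3 go.py 0.4154 -0.1663 0.131 1.6
```

```text
18.67 pos [ 415.3 -163.   192.8] toolz(deg) [-1.69  0.89] head 1.42 q [-5.2890e-01  1.0550e-01  1.7476e+00 -1.5000e-03  1.3217e+00 -5.5310e-01] qd [-0.002 -0.008  0.022 -0.003  0.007  0.02 ]
clock 18.77 pos [ 0.4159 -0.1628  0.1929] head 1.5 tilt 1.9 w 0.0856 F [ 0.58 -0.34 -0.26] q [-0.53  0.11  1.75 -0.    1.32 -0.55]
turn -0.1 shift now(mm) [ 1.2  4.5 61.8] shift after turn [ 1.2  4.5 61.8]
```

View pics/ov11.png

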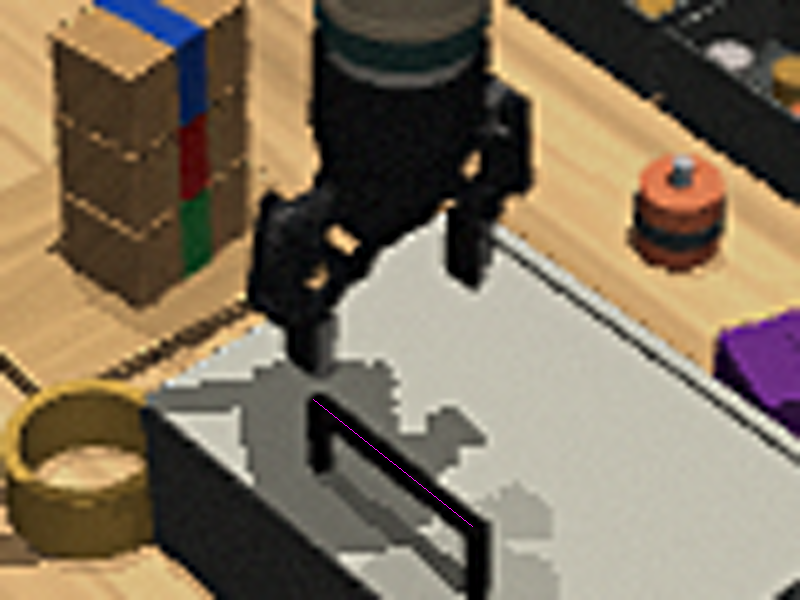

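View pics/ovt11.png

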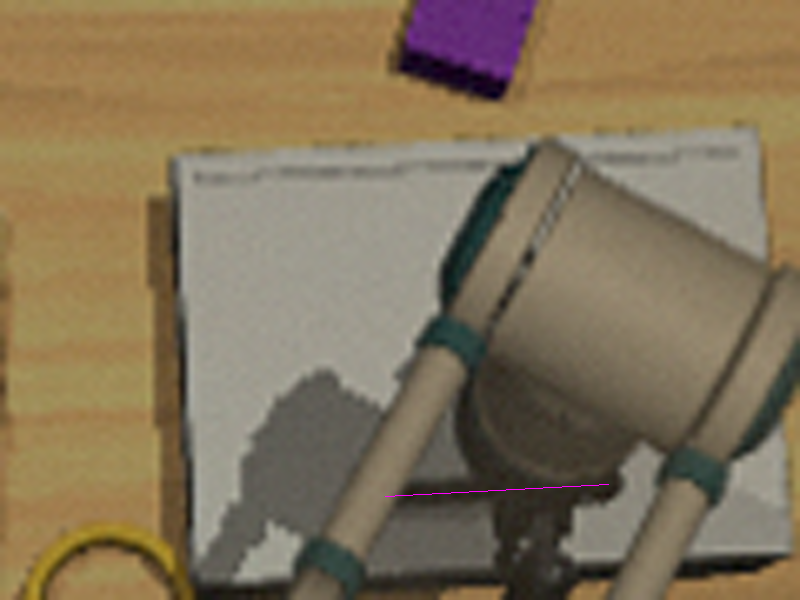

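```bash
python3 -m inch '[[1,1,4,20,-0.1],[1,0,0,28,0],[1,0,0,14,0],[1,0,0,0,0]]' >/dev/null; python3 ax.py; python3 go.py 0.4154 -0.1663 0.131 1.6
```

```text
19.1 pos [ 420.7 -165.2  130.4] toolz(deg) [-1.21  0.78] head 1.56 q [-5.2940e-01  1.6030e-01  1.8478e+00  1.2000e-03  1.1586e+00 -5.5710e-01] qd [ 0.014  0.003 -0.016  0.008  0.018  0.01 ]
clock 19.1 pos [ 0.4207 -0.1652  0.1304] head 1.56 tilt 1.44 w 0.0853 F [ 0.   -0.03  1.13] q [-0.53  0.16  1.85  0.    1.16 -0.56]
turn -0.04 shift now(mm) [-5.3  0.9 -0.5] shift after turn [-5.3  0.9 -0.5]
```

```bash
python3 -m inch '[[1,-5,0,0,0],[-0.2,0,0,0,0],[-0.6,0,0,0,0]]' 30; python3 go.py 0.4154 -0.1663 0.131 1.6
```

```text
clock: 19.35
position: [0.417, -0.1646, 0.1311]
ee_rot: [-0.007, 1.0, 0.014, -0.01]
contact_force: [0.6, 1.0, 0.4]
width: 0.0639
clock 19.35 pos [ 0.417  -0.1646  0.1311] head 1.62 tilt 1.44 w 0.0639 F [0.58 1.01 0.45] q [-0.53  0.15  1.85  0.    1.16 -0.56]
turn 0.02 shift now(mm) [-1.7  1.7  0.1] shift after turn [-1.7  1.7  0.1]
```

```bash
python3 -m inch '[[-0.6,-1.5,0,0,0],[-0.6,0,0,0,0],[-0.6,0,0,0,0],[-1,0,0,0,0],[-1,0,0,0,0],[-1,0,0,0,0]]' 30; python3 go.py 0.4154 -0.1663 0.131 1.6
```

```text
clock: 19.85
position: [0.4179, -0.1658, 0.1347]
ee_rot: [-0.005, 1.0, 0.014, -0.007]
contact_force: [-0.2, 0.9, 0.7]
width: 0.0
clock 19.85 pos [ 0.4179 -0.1658  0.1347] head 1.6 tilt 1.0 w 0.0 F [-0.21  0.93  0.74] q [-0.53  0.15  1.85  0.    1.16 -0.56]
turn -0.0 shift now(mm) [-2.4  0.4  3.7] shift after turn [-2.4  0.4  3.7]
```

```bash
python3 - <<'E'
from h import *
im=eyes.get_image("side"); save(im,"side12.png",(205,160,100,75)); save(eyes.get_image("top"),"top12.png",(240,160,120,90))
E
python3 ax.py
```

```text
19.95 pos [ 417.8 -165.8  134.6] toolz(deg) [-0.8   0.61] head 1.6 q [-0.5345  0.1483  1.8512  0.0022  1.1596 -0.5632] qd [0.002 0.003 0.003 0.001 0.001 0.   ]
```

View pics/side12.png

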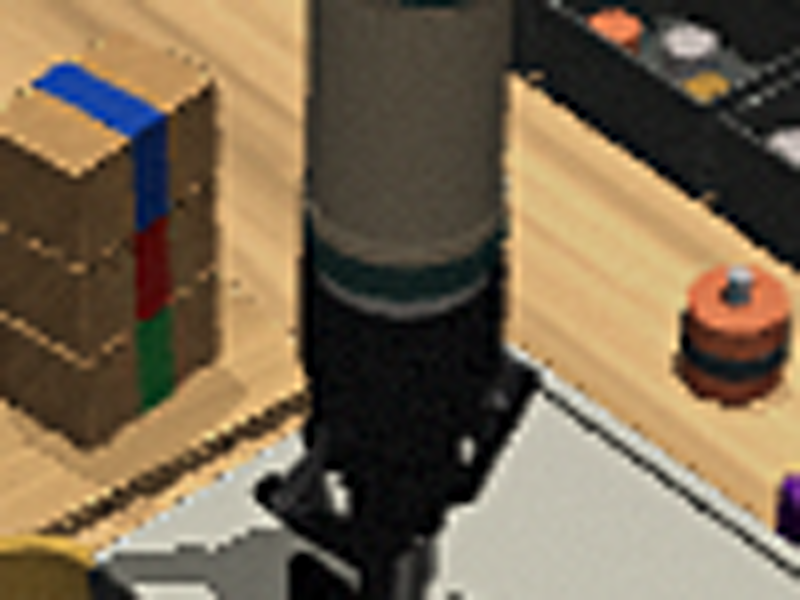

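```bash
python3 - <<'E'
from h import *
im=eyes.get_image("side"); save(im,"side13.png",(205,205,80,60))
E
python3 ax.py
```

```text
20.0 pos [ 417.8 -165.7  134.5] toolz(deg) [-0.82  0.62] head 1.6 q [-0.5345  0.1484  1.8513  0.0022  1.1597 -0.5632] qd [0.    0.003 0.002 0.001 0.001 0.   ]
```

View pics/side13.png

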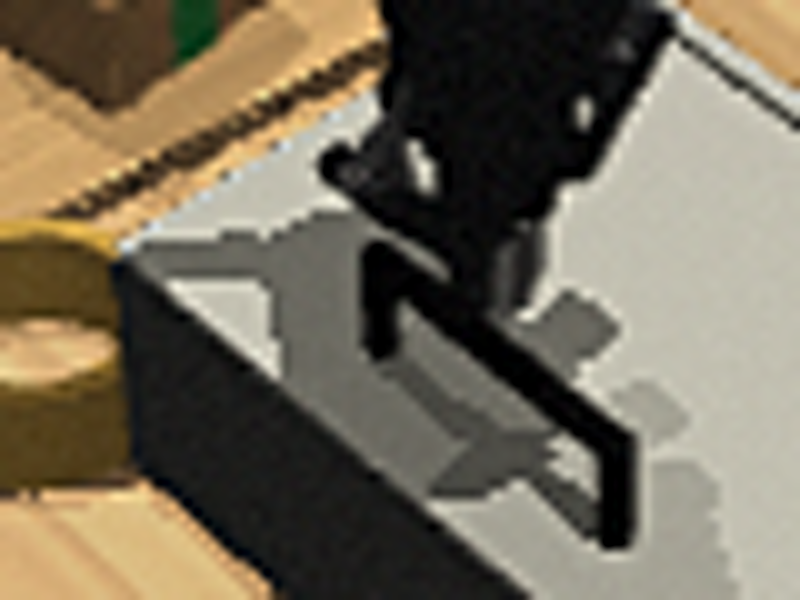

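View pics/top12.png

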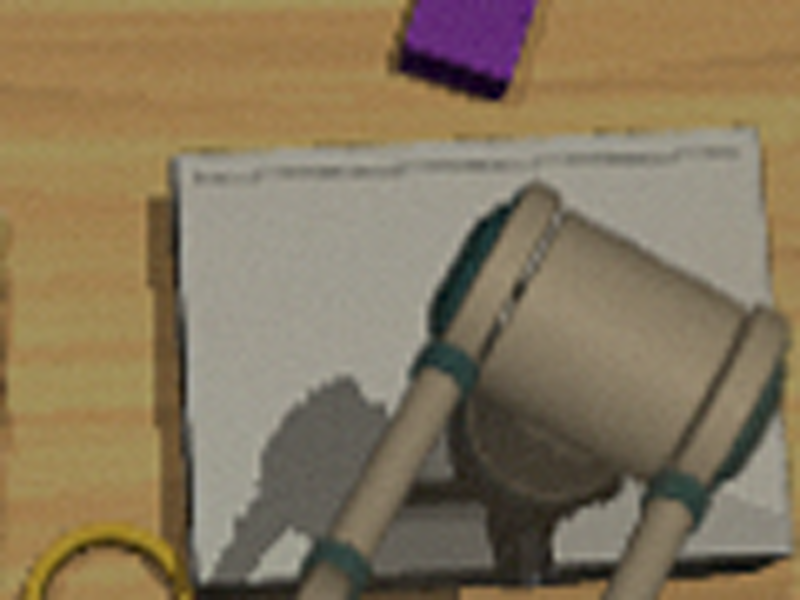

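Run:
```python
from h import *
im=eyes.get_image("side"); s=manip.get_state(); p=s["position"]
for dz in (0,.01,.02,.03): print(dz,((proj(im,p+[0,0,dz])[0]-[205,205]+.5)*10).round(0), ((proj(im,p+[0,.011,dz])[0]-[205,205]+.5)*10).round(0), ((proj(im,p+[0,-.011,dz])[0]-[205,205]+.5)*10).round(0))
h=np.array([.4154,-.1663,.1465])
for dz in (-.006,0,.006): print("bar",((proj(im,h+[0,0,dz])[0]-[205,205]+.5)*10).round(0))
b=[h+[-.006,a,c] for a in(-.055,.055) for c in (-.006,.006)]
print(((proj(im,b)-[205,205]+.5)*10).round(0).tolist())
```

```text
0 [492. 364.] [469. 345.] [515. 384.]
0.01 [492. 342.] [469. 323.] [515. 362.]
0.02 [491. 320.] [468. 301.] [515. 340.]
0.03 [491. 297.] [468. 278.] [515. 317.]
bar [487. 356.]
bar [487. 342.]
bar [487. 329.]
[[589.0, 465.0], [590.0, 438.0], [360.0, 269.0], [360.0, 242.0]]
```

Run:
```python
from h import *
im=eyes.get_image("side")
print("current pos",manip.get_state()["position"])
for dz in (0,.013,.02,.03,.04): print(dz,[((proj(im,np.array([.4159+sx*.0425,-.1628+a,.193+dz]))[0]-[195,170]+.5)*800/120).round(0).tolist() for sx in (-1,-1.34,1) for a in(-.011,.011)])
```

```text
current pos [ 0.41770892 -0.16569093  0.13441686]
0 [[331.0, 443.0], [300.0, 417.0], [306.0, 458.0], [275.0, 431.0], [472.0, 357.0], [441.0, 332.0]]
0.013 [[331.0, 423.0], [299.0, 396.0], [306.0, 438.0], [274.0, 411.0], [473.0, 337.0], [441.0, 311.0]]
0.02 [[330.0, 412.0], [299.0, 385.0], [305.0, 427.0], [274.0, 400.0], [473.0, 326.0], [441.0, 300.0]]
0.03 [[330.0, 396.0], [299.0, 369.0], [305.0, 411.0], [273.0, 384.0], [473.0, 310.0], [442.0, 285.0]]
0.04 [[330.0, 380.0], [298.0, 353.0], [304.0, 395.0], [273.0, 368.0], [474.0, 294.0], [442.0, 269.0]]
```

The fingers closed on air. In both side pictures the real fingertips sit about 25-30 mm above the reported TCP, just over the bar, which agrees with where the pads gripped the cartons. I'll reopen and go lower.

```bash
python3 -m inch '[[1,-2,0,0,0],[1,0,0,0,0],[1,0,0,0,0],[1,0,0,0,0],[1,0,0,12,0],[1,0,0,12,0],[1,0,0,0,0]]'; python3 go.py 0.4154 -0.1663 0.110 1.6
python3 - <<'E'
from h import *
im=eyes.get_image("side"); save(im,"side14.png",(205,190,80,60))
E
```

```text
clock: 20.68
position: [0.4157, -0.1659, 0.1103]
ee_rot: [-0.005, 1.0, 0.014, -0.006]
contact_force: [-0.2, 0.8, -0.1]
width: 0.0832
clock 20.68 pos [ 0.4157 -0.1659  0.1103] head 1.59 tilt 0.92 w 0.0832 F [-0.23  0.81 -0.14] q [-0.54  0.17  1.89  0.    1.09 -0.57]
turn -0.01 shift now(mm) [-0.3  0.4  0.3] shift after turn [-0.3  0.4  0.3]
```

View pics/side14.png

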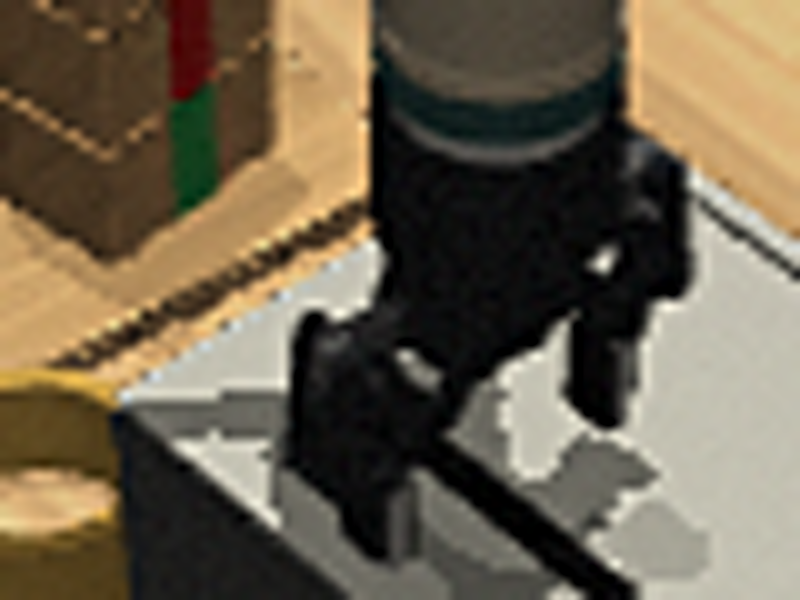

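```bash
python3 -m inch '[[-0.5,0,0,0.5,0],[-0.5,0,0,0.5,0],[-1,0,0,0.3,0],[-1,0,0,0.3,0],[-1,0,0,0,0],[-1,0,0,0,0]]' 50; python3 go.py 0.4154 -0.1663 0.110 1.6
python3 - <<'E'
from h import *
im=eyes.get_image("side"); save(im,"side15.png",(205,190,80,60))
E
```

```text
clock: 21.23
position: [0.4173, -0.1671, 0.1118]
ee_rot: [-0.004, 1.0, 0.014, -0.005]
contact_force: [-15.6, -0.4, 4.9]
width: 0.0122
clock 21.23 pos [ 0.4173 -0.1671  0.1118] head 1.61 tilt 0.68 w 0.0122 F [-15.61  -0.4    4.89] q [-0.54  0.17  1.89  0.    1.09 -0.57]
turn 0.01 shift now(mm) [-1.8 -0.9  1.8] shift after turn [-1.8 -0.9  1.8]
```

View pics/side15.png

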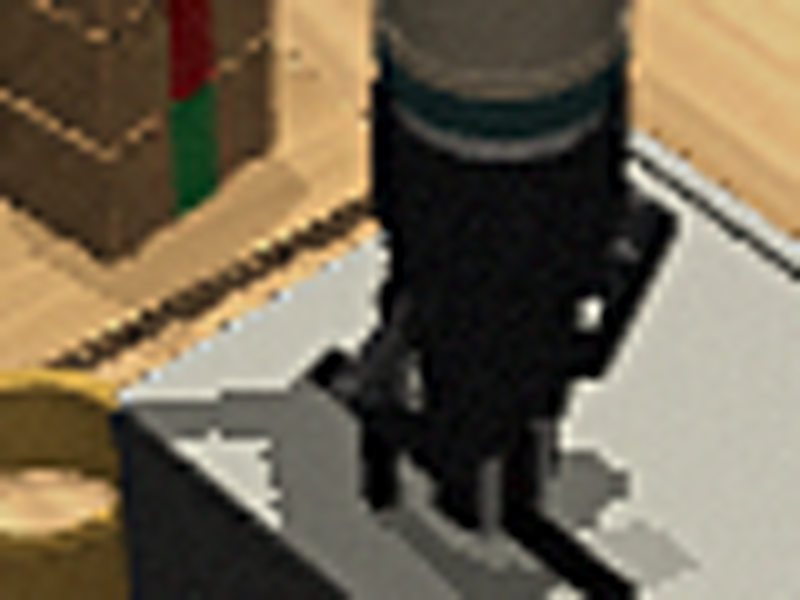

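The bar is held (opening 12.2 mm). Now I'll lift along the hinge arc in chunks.

```bash
python3 -m inch '[[-1,2,0,-8,0],[-1,4.7,0,-15.9,0]]' 60; python3 ax.py
```

```text
clock: 21.45
position: [0.4232, -0.1669, 0.1341]
ee_rot: [-0.004, 1.0, 0.014, -0.006]
contact_force: [3.9, -1.6, -5.6]
width: 0.0094
21.45 pos [ 423.2 -166.9  134.1] toolz(deg) [-0.7   0.47] head 1.58 q [-5.2970e-01  1.5520e-01  1.8437e+00  1.0000e-03  1.1574e+00 -5.5770e-01] qd [ 0.069 -0.102 -0.425  0.017  0.513  0.07 ]
```

```bash
python3 - <<'E'
from h import *
im=eyes.get_image("side"); save(im,"side16.png",(205,185,80,60))
E
python3 ax.py; python3 go.py 0.43 -0.1663 0.13 1.6
```

```text
21.5 pos [ 424.6 -166.9  137.4] toolz(deg) [-0.57  0.45] head 1.6 q [-0.5288  0.1527  1.8378  0.0019  1.1636 -0.5574] qd [ 0.    -0.007  0.038 -0.008 -0.041 -0.012]
clock 21.5 pos [ 0.4246 -0.1669  0.1374] head 1.6 tilt 0.72 w 0.0092 F [-0.34  2.23 -2.17] q [-0.53  0.15  1.84  0.    1.16 -0.56]
turn -0.0 shift now(mm) [ 5.5 -0.4  7.3] shift after turn [ 5.5 -0.4  7.3]
```

View pics/side16.png

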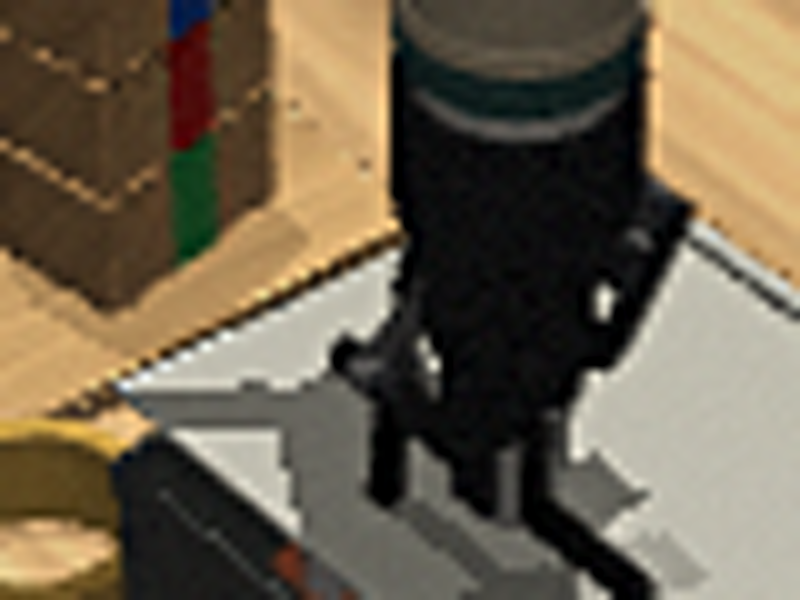

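```bash
python3 -m inch '[[-1,-4.7,0,14,0],[-1,-3,0,10,0],[-1,0,0,2,0]]' ; python3 ax.py; python3 -m inch '[[-0.3,0,0,0,0],[0.3,0,0,0,0],[0.3,0,0,0,0]]'; python3 go.py 0.4154 -0.1663 0.098 1.6
```

```text
clock: 21.75
position: [0.4169, -0.1672, 0.1127]
ee_rot: [-0.003, 1.0, 0.014, -0.004]
contact_force: [-3.6, -0.5, 0.5]
width: 0.0092
21.75 pos [ 416.9 -167.2  112.7] toolz(deg) [-0.46  0.35] head 1.65 q [-5.3750e-01  1.6530e-01  1.8917e+00  1.3000e-03  1.0947e+00 -5.6680e-01] qd [ 0.002  0.016  0.026 -0.006 -0.035  0.001]
clock: 22.0
position: [0.4168, -0.1669, 0.1124]
ee_rot: [-0.004, 1.0, 0.014, -0.004]
contact_force: [-0.0, 0.0, -0.1]
width: 0.0451
clock 22.0 pos [ 0.4168 -0.1669  0.1124] head 1.61 tilt 0.64 w 0.0451 F [-0.05  0.02 -0.14] q [-0.54  0.17  1.89  0.    1.1  -0.57]
turn 0.01 shift now(mm) [-1.3 -0.5 14.4] shift after turn [-1.3 -0.5 14.4]
```

```bash
python3 -m inch '[[0.3,-1,0,8,0],[0.3,-1,0,7,0],[0.3,0,0,0,0]]'; python3 go.py 0.4154 -0.1663 0.098 1.6
python3 - <<'E'
from h import *
im=eyes.get_image("side"); save(im,"side17.png",(205,190,80,60))
E
```

```text
clock: 22.25
position: [0.4157, -0.1671, 0.0971]
ee_rot: [-0.003, 1.0, 0.014, -0.003]
contact_force: [-0.3, -0.3, -0.7]
width: 0.0553
clock 22.25 pos [ 0.4157 -0.1671  0.0971] head 1.61 tilt 0.51 w 0.0553 F [-0.27 -0.3  -0.72] q [-0.54  0.18  1.92  0.    1.05 -0.57]
turn 0.01 shift now(mm) [-0.3 -0.9 -0.9] shift after turn [-0.3 -0.9 -0.9]
```

View pics/side17.png

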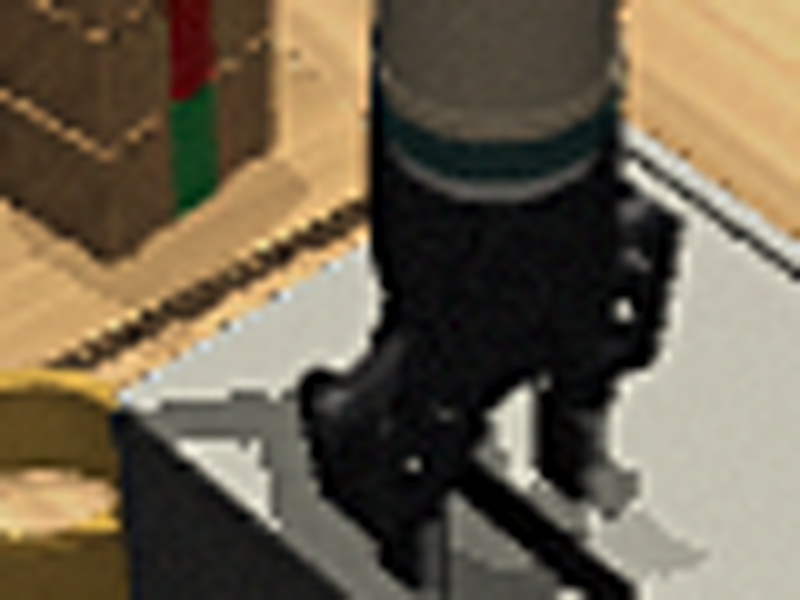

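```bash
python3 -m inch '[[-0.5,0,0,0.3,0],[-1,0,0,0.3,0],[-1,0,0,0.3,0],[-1,0,0,0,0],[-1,0,0,0,0],[-1,0,0,0,0]]' 60; python3 ax.py;  python3 -m inch '[[-1,1,0,-4,0],[-1,3,0,-8,0]]'; python3 ax.py
```

```text
clock: 22.8
position: [0.4167, -0.1673, 0.0965]
ee_rot: [-0.003, 1.0, 0.014, -0.002]
contact_force: [0.1, 0.1, -0.9]
width: 0.01
22.8 pos [ 416.7 -167.3   96.5] toolz(deg) [-0.27  0.37] head 1.59 q [-0.5396  0.1809  1.9189  0.0036  1.0492 -0.5692] qd [ 0.001  0.    -0.     0.002  0.001  0.   ]
clock: 22.97
position: [0.4195, -0.1671, 0.1074]
ee_rot: [-0.004, 1.0, 0.014, -0.004]
contact_force: [-0.8, -1.2, -5.7]
width: 0.0104
22.97 pos [ 419.5 -167.1  107.4] toolz(deg) [-0.46  0.4 ] head 1.6 q [-0.5352  0.1745  1.8951  0.0023  1.0825 -0.5642] qd [ 0.045 -0.051 -0.22  -0.012  0.295  0.046]
```

```bash
python3 -m inch '[[-1,4,0,-11,0],[-1,4,0,-11,0],[-1,7,0,-15,0],[-1,8.5,0,-14,0]]'; python3 ax.py
python3 - <<'E'
from h import *
im=eyes.get_image("side"); save(im,"side18.png",(185,165,120,90))
E
python3 go.py .518 -.164 .2218 1.6
```

```text
clock: 23.3
position: [0.4429, -0.1664, 0.1584]
ee_rot: [-0.005, 1.0, 0.014, -0.006]
contact_force: [2.7, -1.0, -8.0]
width: 0.0099
23.3 pos [ 442.9 -166.4  158.4] toolz(deg) [-0.73  0.52] head 1.57 q [-0.508   0.1614  1.7692  0.0018  1.2264 -0.536 ] qd [ 0.114  0.016 -0.466  0.004  0.451  0.119]
clock 23.35 pos [ 0.4448 -0.1664  0.1609] head 1.58 tilt 0.77 w 0.0099 F [-0.89  1.57 -1.91] q [-0.51  0.16  1.76  0.    1.23 -0.54]
turn -0.02 shift now(mm) [ 72.6  -0.9 -61.6] shift after turn [ 72.6  -0.9 -61.6]
```

View pics/side18.png

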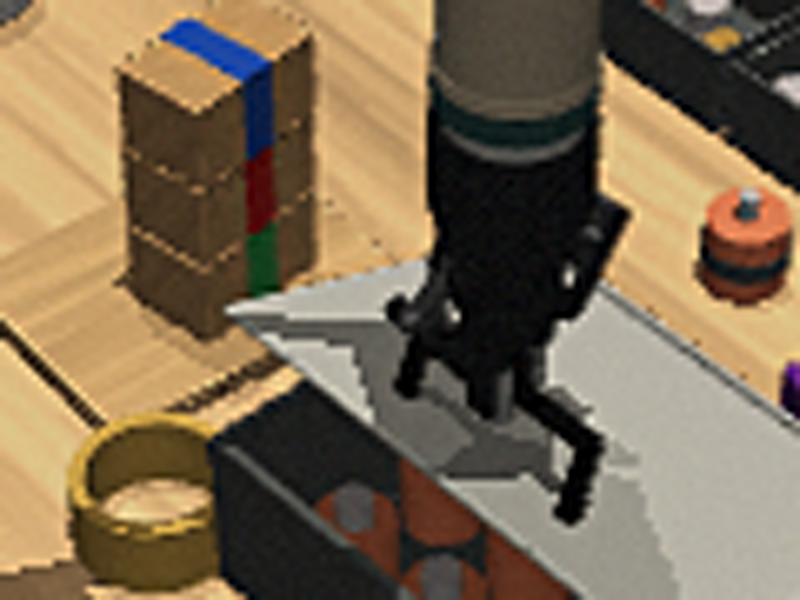

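```bash
python3 -m inch '[[-1,9,0,-10,0],[-1,11,0,-12.5,0],[-1,12,0,-11.5,0],[-1,13,0,-10.5,0]]'; python3 ax.py; python3 go.py .518 -.164 .2218 1.6
```

```text
clock: 23.68
position: [0.4817, -0.1653, 0.2029]
ee_rot: [-0.005, 1.0, 0.014, -0.016]
contact_force: [-1.8, -1.0, -2.3]
width: 0.0093
23.68 pos [ 481.7 -165.3  202.9] toolz(deg) [-1.8   0.51] head 1.65 q [-0.4625  0.195   1.6107 -0.0061  1.368  -0.4897] qd [ 0.148  0.158 -0.502 -0.028  0.393  0.15 ]
clock 23.68 pos [ 0.4817 -0.1653  0.2029] head 1.65 tilt 1.87 w 0.0093 F [-1.85 -1.03 -2.3 ] q [-0.46  0.2   1.61 -0.01  1.37 -0.49]
turn 0.05 shift now(mm) [ 35.7  -0.4 -20. ] shift after turn [ 35.7  -0.4 -20. ]
```

```bash
python3 -m inch '[[-1,13,0,-9,0],[-1,12,0,-7,0]]'; python3 ax.py
python3 - <<'E'
from h import *
im=eyes.get_image("side"); save(im,"side19.png",(185,125,140,105)); save(eyes.get_image("top"),"top19.png",(200,130,160,120))
E
python3 ax.py; python3 go.py .518 -.164 .2218 1.6
```

```text
clock: 23.85
position: [0.5027, -0.1647, 0.2186]
ee_rot: [-0.005, 1.0, 0.014, -0.021]
contact_force: [-3.0, -1.0, -2.4]
width: 0.01
23.85 pos [ 502.7 -164.7  218.6] toolz(deg) [-2.46  0.48] head 1.66 q [-0.4402  0.2229  1.5348 -0.0108  1.4264 -0.4671] qd [ 0.125  0.174 -0.417 -0.025  0.302  0.126]
23.95 pos [ 504.1 -164.7  219.3] toolz(deg) [-2.32  0.47] head 1.7 q [-0.4397  0.2231  1.5327 -0.0099  1.426  -0.4675] qd [-0.01  -0.014  0.053 -0.013 -0.018 -0.008]
clock 23.95 pos [ 0.5041 -0.1647  0.2193] head 1.7 tilt 2.37 w 0.0096 F [-6.2   0.25  3.29] q [-0.44  0.22  1.53 -0.01  1.43 -0.47]
turn 0.1 shift now(mm) [13.8 -0.3 -3.1] shift after turn [13.8 -0.3 -3.1]
```

View pics/side19.png

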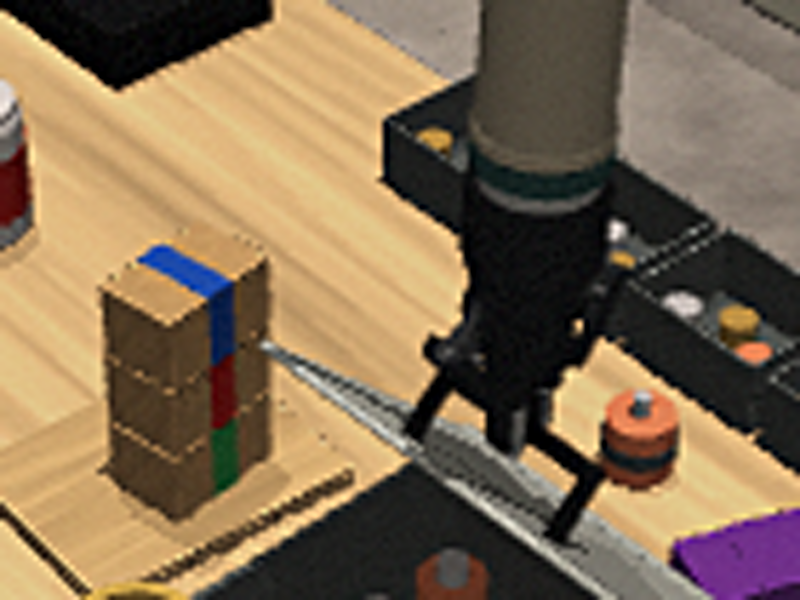

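```bash
cat > lid.py <<'E'
from h import *
def lidpts(th,hx=.6002,hy=-.1623,yaw=1.6):
    a=np.radians(th); y=np.radians(yaw); c=np.array([hx,hy,.1005]); X=np.array([np.cos(y),np.sin(y),0]);Y=np.array([-np.sin(y),np.cos(y),0]);Zz=np.array([0,0,1.])
    ex=np.cos(a)*X-np.sin(a)*Zz; ez=np.sin(a)*X+np.cos(a)*Zz
    f=lambda p:c+p[0]*ex+p[1]*Y+p[2]*ez
    return f
def show(im,th,name,crop):
    f=lidpts(th)
    L=[(f((-.22,.15,.006)),f((-.22,-.15,.006))),(f((-.22,.15,.006)),f((0,.15,.006))),(f((-.22,-.15,.006)),f((0,-.15,.006))),(f((-.185,.055,.046)),f((-.185,-.055,.046)))]
    overlay(im,[],name,crop,L)
E
python3 - <<'E'
from lid import *
im=eyes.get_image("side"); show(im,46.5,"lid1.png",(210,160,140,105))
E
python3 ax.py
```

```text
24.0 pos [ 503.1 -164.7  218.7] toolz(deg) [-2.38  0.47] head 1.69 q [-0.4401  0.2225  1.5349 -0.0104  1.4253 -0.4678] qd [-0.007 -0.008  0.029 -0.007 -0.011 -0.002]
```

View pics/lid1.png

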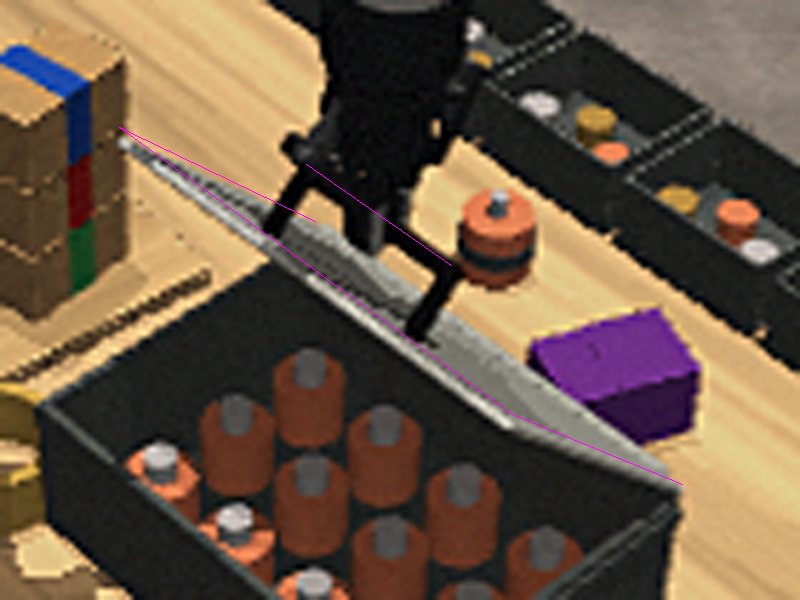

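```bash
python3 -m inch '[[-1,10,0,-7,0],[-1,9,0,-6,0]]'; python3 ax.py
python3 - <<'E'
from lid import *
im=eyes.get_image("side"); show(im,50,"lid2.png",(210,160,140,105))
E
python3 ax.py
```

```text
clock: 24.17
position: [0.5188, -0.1642, 0.2279]
ee_rot: [-0.005, 1.0, 0.014, -0.025]
contact_force: [1.3, -1.5, -8.0]
width: 0.01
24.17 pos [ 518.8 -164.2  227.9] toolz(deg) [-2.84  0.51] head 1.66 q [-0.4254  0.2455  1.4814 -0.0124  1.4635 -0.4524] qd [ 0.082  0.14  -0.289 -0.023  0.214  0.086]
24.22 pos [ 520.5 -164.2  228.6] toolz(deg) [-2.75  0.52] head 1.68 q [-0.4247  0.2467  1.4779 -0.0116  1.4645 -0.4522] qd [-0.006 -0.013  0.026 -0.003 -0.015 -0.013]
```

View pics/lid2.png

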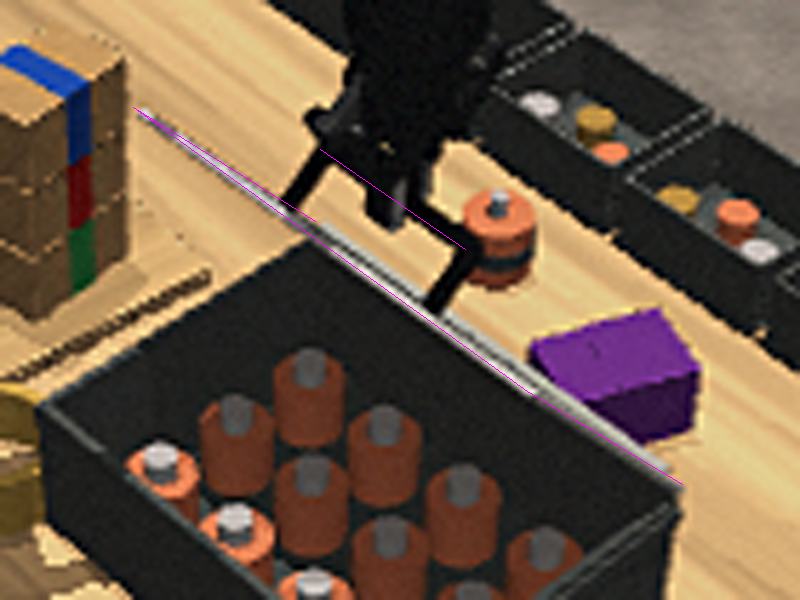

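```bash
python3 - <<'E'
from lid import *
for i in range(8):
    im=eyes.get_image("side")
save(im,"fin0.png",(225,150,64,48)); 
show(im,48,"lid48.png",(215,165,110,82)); show(im,52,"lid52.png",(215,165,110,82))
t=eyes.get_image("top"); D=(.09,.06,.055); overlay(t,[(.5053,.1434,np.radians(8.5),.1535)+D],"fint.png",(190,150,170,127))
s=manip.get_state(); print(s["contact_force"],s["width"])
E
python3 ax.py
```

```text
[  1.37195028  -1.52224296 -10.86582271] 0.00980683733831157
24.67 pos [ 519.2 -164.2  228.1] toolz(deg) [-2.77  0.51] head 1.67 q [-0.4254  0.2452  1.4812 -0.0119  1.4629 -0.4527] qd [-0.001  0.001 -0.003  0.001  0.002 -0.001]
```

View pics/lid48.png

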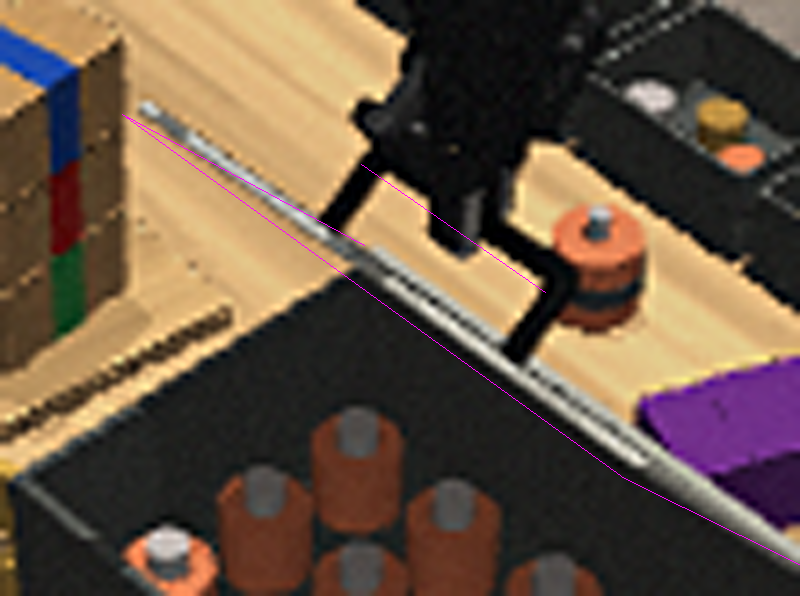

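View pics/lid52.png

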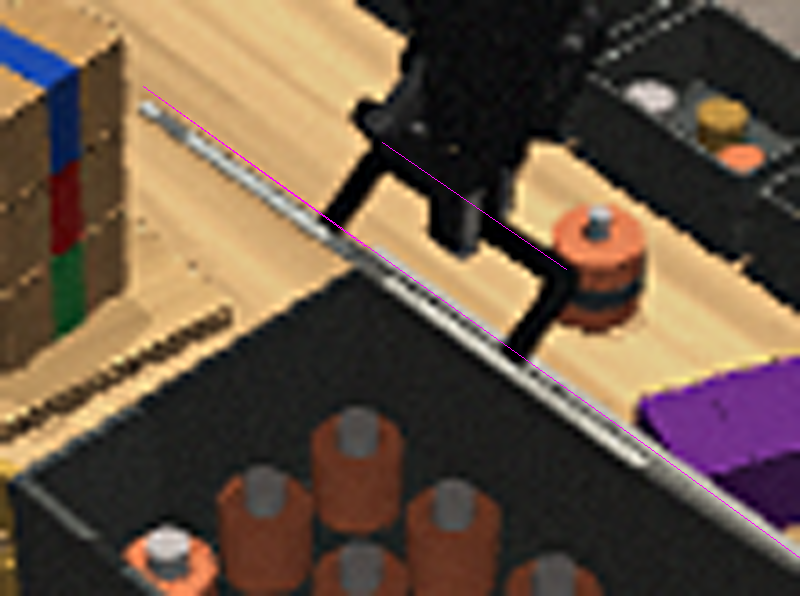

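View pics/fin0.png

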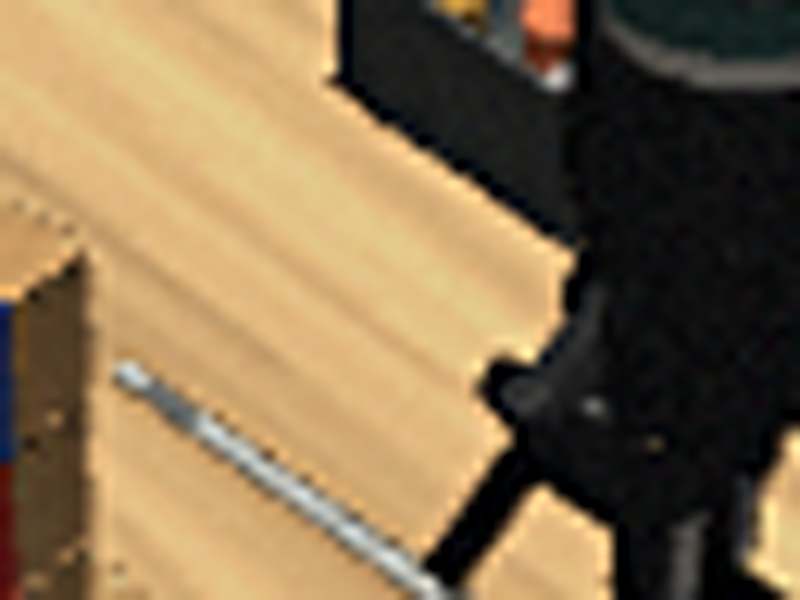

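View pics/fint.png

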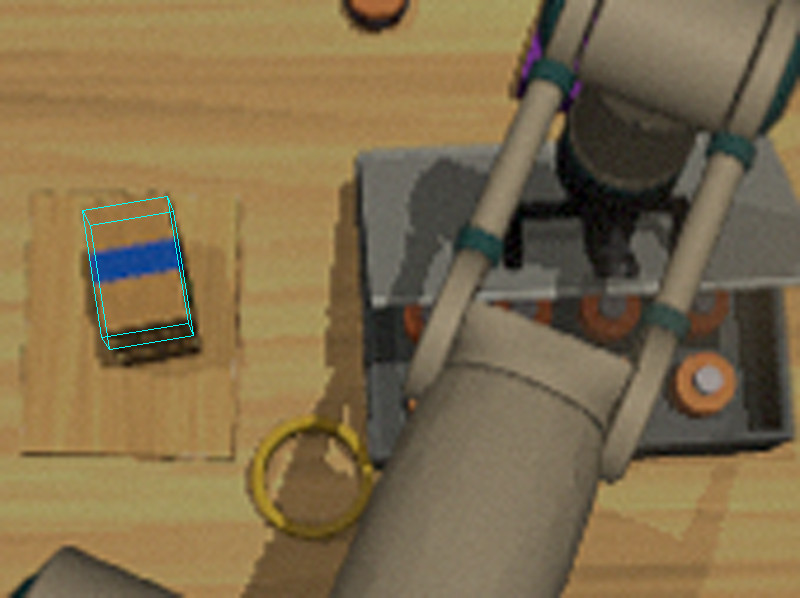

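```bash
python3 -c "
from rig import manip
s=manip.get_state(); print(s['clock'],s['qd'].round(4),s['width'],s['position']); manip.sign_off()"
```

```text
24.6667 [-0.0006  0.0006 -0.0029  0.0009  0.002  -0.0009] 0.00980683733831157 [ 0.51918709 -0.16419888  0.22808032]
the job is handed in; nothing more can be done
```

I put the red carton squarely on the green-banded one and the blue on top, then lifted the lid by its handle. I handed the job in at 24.7 s with the gripper still holding the lid open.

**Last checks:**
- **Column:** it matches the projected outlines to within a few mm in the last side and top pictures. The green carton had not moved in the pictures after red was placed.
- **Lid:** the overlay puts it between 48° and 52°, about 50°. The pose drifted only about 1 mm over the last 0.45 s, with the gripper at 9.8 mm on the 12 mm bar under a 60 N grip.
- **Bench:** I saw nothing else moved in the areas the pictures covered, but I did not re-measure every bystander.

**What disagreed or failed:**
- **Fingertips:** in the pictures they sit about 25–30 mm above the reported TCP. My first close on the handle shut on air. The second held the bar so near the tips that I set the lid back down after a few degrees and regripped deeper.
- **Arm drift:** it sagged and tilted up to about 3.6° as the rows went on. I corrected this before moving blue by pressing the gripped carton lightly on the lid, at up to about 19 N. Red was released with the tool about 2.5° off vertical and settled flat.
- **Lid estimate:** the angle worked out from the arm's pose read about 2° higher than the picture partway up, so I set the final angle from the picture.

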